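Load the power module into the sloping test dock

TASK

Seat the finned power module flat in the pocket of the black carrier tray (either way round), then take the carrier by its upright grip and slide it up the sloping test dock so that its own front edge lifts the hinged steel catch; push it fully home until the catch drops behind it, and let go with the module still seated. Do not touch the catch with the gripper, and leave the other things on the bench where they are.

Things in the scene. Friction and masses are not known exactly. Their poses are not given: they have to be found in the camera images.
- module: Power module: grey base 36 (x) x 50 (y) x 12 mm high with a block of bare aluminium fins 26 (x) x 28 (y) mm standing on its middle up to 42 mm; the fin block can be gripped across y. Loose, about 0.12 kg. Origin: centre of the underside, z up. It is the same either way round.
- carrier: Loose black tray 110 (x) x 90 (y) x 12 mm, about 0.25 kg, with an upright grip plate behind and a pocket in front. Origin: centre of the underside, x towards its front edge, z up. Beside the pocket and grip its left and right margins are flat and 17 mm wide.
- pocket (a point): Centre of the floor of the carrier's pocket: x = +30, y = 0, z = 5 mm from the carrier's origin. The pocket is an open recess 42 (x) x 56 (y) mm, 7 mm deep; the module fits with 3 mm of play on each side, its x along the carrier's x.
- grip (a point): Point on the carrier's grip, at x = -26, y = 0, z = 44 mm from its origin. The grip is an upright plate across the tray: 8 mm thick (x), 40 mm wide (y), from z = 12 to 60 mm; pinch it along x. With the module seated there are 39 mm between grip and fins.
- bed: Sloping bed of the fixed aluminium test dock, tilted 25 degrees: x points up the slope (away from the robot), y level to the left, z square out of the bed. Origin: on the bed surface, 130 mm above the table, exactly where the carrier's origin lies when home, axes parallel. In its axes, mm: surface z = 0 from x = -170 to 56; end stop at x = 56; lips 15 mm above the surface overhang the tray's edges.
- mouth (a point): Point on the bed surface at bed x = -182 mm: a carrier held square to the bed with its origin here has its front end resting on the bed and is still short of the catch (also seen square to the bed), ready to slide up. Rails (bed axes, mm): 94 apart and 17 high from x = -92 up; their mouth flares to about 107 apart at x = -132. The lips overhang each tray edge by up to 8 from x = -30 up (ends flared), so the carrier can only be slid in from below.
- catch (a joint): Steel gravity catch at the left rail, rad: 0 = hanging down, grows as its tip lifts, 0.9 at most; only its weight (60 g) holds it. The tray's front edge meets its bar when the carrier's origin is at about bed x = -133 mm; it rides on the tray's left margin at about 0.2 rad and drops behind the rear edge just before the tray meets the end stop. The tray may then settle back 4 mm onto the nose.
- pivot (a point): Hinge of the catch, at x = -112, y = 38, z = 32 mm in bed axes; its axis is level, along bed y. The bar, 14 mm wide (bed y = 31 to 45) and 57 mm long, slopes from here down and up-slope to the nose. Its bracket stands outside, at bed y = 57 to 63, up to z = 38.
- catch_nose (a point): Lower front edge of the catch's nose, middle of its width; hanging down it is at x = -59, y = 38, z = 5.5 mm in bed axes.
- can: Bystander: upright aluminium spray can, 60 mm across, 190 mm tall. Leave where it is.
- jar: Bystander: small jar, 48 mm across, 55 mm tall. Leave where it is.
- spool: Bystander: grey spool, 52 mm across, 40 mm tall. Leave where it is.
- driver: Bystander: screwdriver lying on the table. Leave where it is.
- transformer: Bystander: small transformer block with copper winding, 36 x 44 x 30 mm. Leave where it is.
Things that resemble listed ones, but are neither listed nor needed, are in the scene too. What is shaped like the module but green or purple is not meant.

How it is judged:
By the outcome, as a careful person would: the job done as asked, in the order asked, and still so for the second after the job is handed in, with the robot touching nothing.
It also fails if it takes over 72 s, if anything falls off the work surface, if the arm or the gripper's body presses on something with over 40 N, if the wrist force passes 120 N, or if a joint passes its speed limit or range.

ROBOT

A 7-joint arm with a two-finger parallel gripper is mounted at the origin on the work surface. World frame = base frame: x ahead of the robot, y to its left, z up, the work surface at z = 0. Lengths are in mm, angles in rad, forces in N, time in s.
With the tool pointing down it reaches from about 350 to 900 mm from the base axis. Payload 8.1 kg.
Tool frame: the origin (TCP) lies on the centre line of the jaws, within the pads' length; the fingertips stand 22 mm ahead of it and the grasp point (between the pads) lies 3 mm ahead of it; y points along the fingers, z is the direction in which the jaws open and shut, and the axes are right-handed (so a half turn about y gives the same grasp; the last joint's range is limited). The gripper opens to 92 mm and grips with 3 to 60 N. Pads are 19 mm wide; open, the fingers measure 130 mm over their backs; the gripper's body (75 mm by 190 mm) begins 47 mm behind the grasp point.
Start: joints at [0.999, 0.434, 0.025, 1.573, -0.012, 1.134, -0.075], TCP at [282.365, -557.594, 248.742] pointing down, gripper open.
Joint ranges: [-2.62, 2.62], [-0.44, 2.09], [-1.27, 1.32], [0.08, 2.57], [-1.32, 4.46], [0.12, 2], [-2.74, 2.74]. Speed limits (rad/s): [2.22, 2.22, 3.01, 3.01, 3.14, 3.14, 3.14].

INTERFACE

Orientations are given as a unit quaternion [x, y, z, w].
In Python, from plant import robot gives the robot as it stands.
- The arm moves only by the shell command python3 -m inch 'ROWS' [FORCE]. ROWS is JSON, a list of rows, each a list of 3 entries, a list of its own where there are three numbers: the turn, a rotation vector about the tool's x, y, z in rad, then the shift along the tool's x, y, z in mm, then the opening in per cent of the stroke, from 0 (shut) to 100 (fully open). In form: [[[ax, ay, az], [dx, dy, dz], gripper], ...]. A call has 1 to 8 rows; each row shifts and turns the pose as measured when the row begins, along the tool's axes as they then stand; what a row does not reach is not made up. A row lasts 1/10 s, in which the tool goes at most 50 mm and 8.59 degrees, less where a joint would pass 70% of its speed; a pose out of reach is approached as far as the arm can. A call is refused whole if a number of a shift passes 50 or a number of a turn 0.15, either way. A call with a gripper value outside its range is refused whole. The fingers move at their own pace and stop on an object; FORCE is the grip in N (left out, the last holds). Time passes only in rows, so rows that do not move let the fingers close. It gives the time, the measured TCP pose, the force and the opening at its end, in the units of the state.
- robot.get_obs(): the state, without advancing time (a new reading comes with each control period).
- robot.capture(name): name is "scene" or "side" or "wrist"; returns the picture (400x640x3 uint8, blue, green, red); there is no depth.
- robot.camera_model(name): a dict with "vertical_fov" (degrees; the focal length in pixels is half the picture's height over the tangent of half this angle, whatever the lens; pixels are square), "cx", "cy" (the principal point, pixels), "world_from_camera" (4x4, takes a point from camera to world coordinates). Camera axes: x right, y up, looking along -z (the intrinsics and any distortion apply to the point x, -y, -z); pixel columns grow to the right and rows downward; lengths in mm; the calibration is good to about 2 mm. A picture is of the moment at which its call begins: read the wrist's pose just before it. camera_model takes no time and is no camera call; for the wrist camera it gives the pose at the moment of the call.
- robot.finish_job(): hands the job in, once; it reports no verdict.
Trained networks look in the newest picture that a camera, given by its name, has taken for a name from the list of things; names that differ only in an ending like _2 or _b are one class to them, and where a whole thing is asked for, a point or a joint stands for the part that bears it (a point fixed in the world has none). Each returns a list of dicts, best first, with "confidence" (0 to 1); they miss things now and then, are a little off and sometimes report something else, mostly with a low value. They report only what shows in the picture. A call takes as long as a camera call. They do not tell look-alikes from the thing itself.
- robot.boxes_of(name, camera): "xy" ([column, row] as shares, 0 to 1, of the picture: columns of its width, rows of its height, amid what is visible of it).
- robot.masks_of(name, camera): "mask" (400x640 bool, what is visible of it) and "xy" ([column, row] as shares, 0 to 1, of the picture: columns of its width, rows of its height, amid what is visible of it).
The state is a dict: "time_s": time; "q": joint angles; "dq": joint speeds; "tau": joint torques, N m; "tcp_pos": TCP position; "ee_rot": TCP orientation; "ft_force": force on the tool from outside, world axes, zero at the start; "wrist_torque": the same for the moment, N m; "gripper_width": opening from 0.0 (shut) to 1.0 (fully open).
Only numpy, scipy, OpenCV 4.12 (cv2) and the standard library are available. Lean on these libraries where they do the work, as an engineer would, in place of code of your own. Each camera call takes 0.05 s, during which the arm holds its last target. There are 200 camera calls.

## Working session

There is one attempt and no reset: what is moved stays moved. The work goes in short steps, Python scripts to look and compute and a shell command to move; the robot and the scene stay as the last step left them, time stands still between calls to the robot, and variables do not carry over. Pictures are saved under pics/ and viewed, about 8 in all and at most 12, crops included, and the job is handed in when it is done.

```bash
ls; mkdir -p pics; python3 - <<'E'
from plant import robot
import cv2,numpy as np
o=robot.get_obs(); print(o['time_s'],o['tcp_pos'],o['ee_rot'],o['gripper_width'],o['ft_force'])
for c in ['scene','side','wrist']:
    im=robot.capture(c); cv2.imwrite(f'pics/{c}0.png',im)
    m=robot.camera_model(c); print(c,{k:(np.round(v,3).tolist()) for k,v in m.items() if not isinstance(v,str)})
    for n in ['module','carrier','grip','pocket','catch','transformer']:
        try: print(n,[(np.round(np.array(d['xy'])*[640,400]).tolist(),round(d['confidence'],2)) for d in robot.boxes_of(n,c)])
        except Exception as e: print(n,e)
a=cv2.imread('pics/scene0.png');b=cv2.imread('pics/side0.png')
cv2.imwrite('pics/both0.png',np.vstack([cv2.resize(a,(480,300)),cv2.resize(b,(480,300))]))
E
```

```text
pics
0.0 [ 282.1300807  -557.18111886  247.93748976] [-0.1643969   0.68829547 -0.68725109  0.16403945] 1.000598421931127 [ 0.25128926 -0.60511327 -0.51362658]
scene {'vertical_fov': 42.219, 'cx': 324.227, 'cy': 206.564, 'world_from_camera': [[0.823, -0.367, 0.433, 1286.385], [0.568, 0.53, -0.63, -968.745], [0.002, 0.765, 0.645, 1133.199], [0.0, 0.0, 0.0, 1.0]]}
module [([251.0, 289.0], 0.81), ([222.0, 288.0], 0.75), ([189.0, 283.0], 0.74)]
carrier [([272.0, 243.0], 0.58), ([358.0, 133.0], 0.46)]
grip [([268.0, 244.0], 0.72)]
pocket [([266.0, 246.0], 0.67)]
catch [([342.0, 177.0], 0.65)]
transformer [([256.0, 325.0], 0.7)]
side {'vertical_fov': 43.656, 'cx': 325.81, 'cy': 201.612, 'world_from_camera': [[-0.98, 0.159, -0.121, 395.275], [-0.2, -0.741, 0.641, 1068.471], [0.012, 0.652, 0.758, 1354.708], [0.0, 0.0, 0.0, 1.0]]}
module [([348.0, 157.0], 0.69), ([370.0, 157.0], 0.68), ([392.0, 149.0], 0.65)]
carrier [([362.0, 198.0], 0.78)]
grip [([362.0, 196.0], 0.84)]
pocket [([362.0, 197.0], 0.79)]
catch []
transformer [([330.0, 140.0], 0.55)]
wrist {'vertical_fov': 71.253, 'cx': 319.846, 'cy': 200.831, 'world_from_camera': [[0.452, 0.857, 0.249, 349.912], [-0.892, 0.433, 0.127, -522.128], [0.001, -0.28, 0.96, 384.895], [0.0, 0.0, 0.0, 1.0]]}
module [([233.0, 19.0], 0.7)]
carrier []
grip []
pocket []
catch []
transformer []
```

View pics/scene0.png

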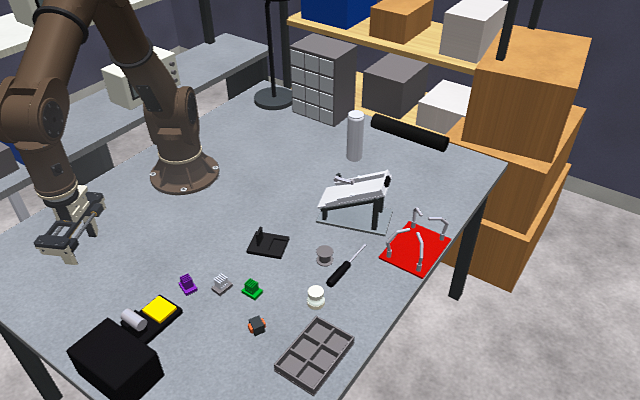

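View pics/side0.png

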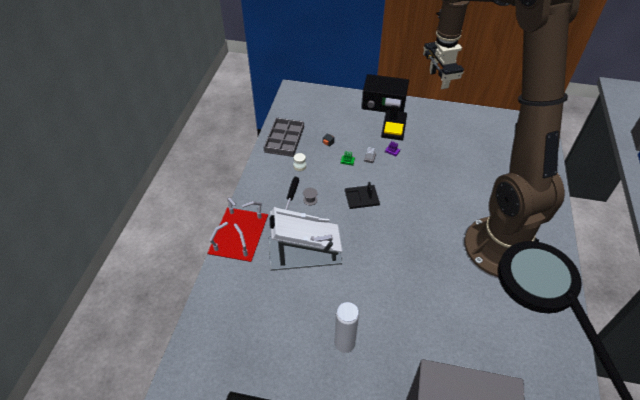

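The scene picture shows the grey module at (222,288) between purple (187,284) and green (251,289). The carrier is at (268,244), with its grip on the left, and the dock is at (355,195). In the side picture the module is at (370,155) and the carrier at (362,197).

```bash
cat > h.py <<'E'
from plant import robot
import cv2,numpy as np
from scipy.spatial.transform import Rotation as R
def ray(m,uv):
    f=200/np.tan(np.radians(m['vertical_fov'])/2); T=np.array(m['world_from_camera'])
    d=T[:3,:3]@np.array([(uv[0]-m['cx'])/f,-(uv[1]-m['cy'])/f,-1]); return T[:3,3],d
def atz(m,uv,z):
    p,d=ray(m,uv); return p+d*(z-p[2])/d[2]
def proj(m,P):
    f=200/np.tan(np.radians(m['vertical_fov'])/2); T=np.array(m['world_from_camera'])
    c=(np.atleast_2d(P)-T[:3,3])@T[:3,:3]; return np.c_[m['cx']+f*c[:,0]/-c[:,2], m['cy']+f*c[:,1]/c[:,2]]
def tri(ms,uvs):
    A=np.zeros((3,3));b=np.zeros(3)
    for m,u in zip(ms,uvs):
        p,d=ray(m,u); d=d/np.linalg.norm(d); M=np.eye(3)-np.outer(d,d); A+=M; b+=M@p
    return np.linalg.solve(A,b)
def pose():
    o=robot.get_obs(); return np.array(o['tcp_pos']),R.from_quat(o['ee_rot']),o
E
python3 - <<'E'
from h import *
ms={c:robot.camera_model(c) for c in ['scene','side','wrist']}
print({k:v for k,v in ms['scene'].items() if k!='world_from_camera'})
a,b=ms['scene'],ms['side']
for n,u,v in [('module',(222,288),(370,157)),('green',(251,289),(348,157)),('purple',(189,283),(392,149)),('carrier',(270,244),(362,197)),('bedlow',(319,202),(341,248))]:
    print(n,tri([a,b],[u,v]).round(),atz(a,u,15).round(),atz(b,v,15).round())
p,r,o=pose(); print(r.as_matrix().round(2))
for n,P in [('mod',atz(ms['wrist'],(233,19),15))]: print(n,P)
s=robot.capture('scene');d=robot.capture('side')
x=np.hstack([cv2.resize(s[120:320,160:420],None,fx=1.5,fy=1.5),cv2.resize(d[120:320,250:420],None,fx=1.5,fy=1.5)])
cv2.imwrite('pics/crop1.png',cv2.resize(np.vstack([cv2.resize(s[160:310,170:410],(800,500),interpolation=cv2.INTER_CUBIC)]),(800,500)))
E
```

```text
{'vertical_fov': 42.218875433487575, 'cx': 324.227060842969, 'cy': 206.56372249674558}
module [ 491. -329.    6.] [ 500. -334.   15.] [ 488. -321.   15.]
green [ 572. -295.   22.] [ 570. -290.   15.] [ 571. -303.   15.]
purple [ 412. -377.   20.] [ 410. -373.   15.] [ 411. -384.   15.]
carrier [ 491. -115.    9.] [ 499. -119.   15.] [ 487. -113.   15.]
bedlow [516. 126.  24.] [506. 134.  15.] [520. 122.  15.]
[[-0.89  0.    0.45]
 [-0.45 -0.   -0.89]
 [ 0.   -1.    0.  ]]
mod [ 404.33892796 -382.18616595   15.        ]
```

View pics/crop1.png

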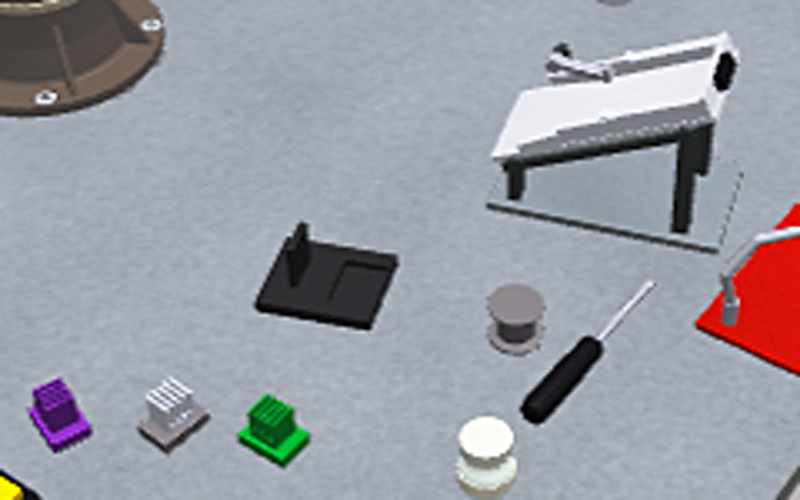

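```bash
python3 -m inch '[[[0,0,0],[-44,0,-22],100],[[0,0,0],[-44,0,-22],100],[[0,0,0],[-44,0,-22],100],[[0,0,0],[-44,0,-22],100],[[0,0,0],[-20,0,-10],100],[[0,0,0],[0,0,0],100]]'
python3 - <<'E'
from h import *
p,r,o=pose(); print(o['time_s'],p,r.as_matrix().round(3))
m=robot.camera_model('wrist'); im=robot.capture('wrist'); cv2.imwrite('pics/w1.png',im)
for n in ['module','carrier','grip','pocket']:
    for d in robot.masks_of(n,'wrist'):
        u=np.array(d['xy'])*[640,400]; print(n,u.round(),round(d['confidence'],2),atz(m,u,15).round(), cv2.minAreaRect(np.argwhere(d['mask'])[:,::-1].astype(np.float32)), im[d['mask']].mean(0).round())
E
```

```text
time_s: 1.75
tcp_pos: [416.4, -377.4, 248.1]
ee_rot: [0.163, -0.687, 0.689, -0.163]
ft_force: [-0.6, -0.4, 0.7]
gripper_width: 1.0
1.75 [ 416.39452329 -377.37059461  248.1115659 ] [[-0.894  0.     0.448]
 [-0.448 -0.002 -0.894]
 [ 0.001 -1.     0.002]]
module [311.  30.] 0.75 [ 569. -289.   15.] ((311.1822814941406, 27.622474670410156), (34.2830696105957, 49.59244918823242), 25.76932716369629) [ 91. 172.  69.]
module [311. 105.] 0.69 [ 494. -325.   15.] ((308.7327880859375, 107.23934936523438), (40.20539474487305, 29.354393005371094), 31.759479522705078) [211. 210. 215.]
module [319. 183.] 0.62 [ 409. -379.   15.] ((319.0, 181.50001525878906), (27.577163696289062, 37.47665786743164), 45.0) [183.  80. 153.]
carrier [153.  40.] 0.97 [ 476. -127.   15.] ((149.5, 39.49999237060547), (86.99998474121094, 78.99998474121094), 0.0) [80. 80. 83.]
carrier [411.   3.] 0.67 [ 645. -379.   15.] ((416.0, 5.0), (10.0, 28.0), 90.0) [58. 68. 91.]
grip [153.  38.] 0.75 [ 479. -127.   15.] ((149.5, 39.99999237060547), (88.99998474121094, 79.99998474121094), 0.0) [80. 80. 83.]
pocket [154.  39.] 0.7 [ 478. -128.   15.] ((149.5, 40.49999237060547), (88.99998474121094, 80.99998474121094), 0.0) [80. 80. 83.]
```

View pics/w1.png

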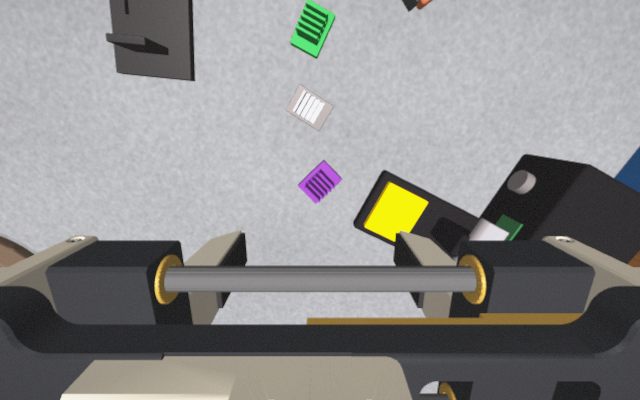

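The wrist view shows purple at (320,182), the grey module at (310,107), green at (311,28) and the carrier at (153,40). I'm choosing the grey one and moving over it.

```bash
python3 -m inch '[[[0,0,0],[-40,15,-5],100],[[0,0,0],[-40,20,-5],100],[[0,0,0],[-10,10,0],100],[[0,0,0],[0,0,0],100]]'
python3 - <<'E'
from h import *
p,r,o=pose(); print(o['time_s'],p,r.as_matrix().round(3))
m=robot.camera_model('wrist'); im=robot.capture('wrist')
for n in ['module','grip']:
    for d in robot.masks_of(n,'wrist'):
        u=np.array(d['xy'])*[640,400]; print(n,u.round(),round(d['confidence'],2),atz(m,u,15).round())
cv2.imwrite('pics/w2.png',im)
cv2.imwrite('pics/w2c.png',np.hstack([cv2.resize(im[0:240,0:230],(345,360),interpolation=cv2.INTER_CUBIC),cv2.resize(im[120:240,250:390],(420,360),interpolation=cv2.INTER_CUBIC)]))
E
```

```text
time_s: 2.4
tcp_pos: [486.3, -341.9, 201.6]
ee_rot: [0.156, -0.687, 0.693, -0.153]
ft_force: [-0.4, 0.0, 0.2]
gripper_width: 0.997
2.4 [ 486.34372728 -341.93099878  201.60369161] [[-0.905 -0.002  0.426]
 [-0.426 -0.008 -0.905]
 [ 0.005 -1.     0.006]]
module [309. 174.] 0.96 [ 493. -325.   15.]
module [310.  97.] 0.84 [ 571. -290.   15.]
module [324. 248.] 0.75 [ 415. -381.   15.]
grip [138.  96.] 0.56 [ 493. -123.   15.]
```

View pics/w2c.png

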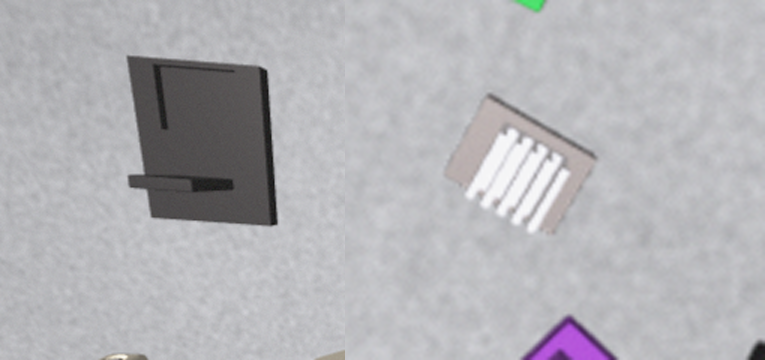

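The module base corners and the carrier top corners are readable in this crop: module base at about (298,152), (334,172), (319,198), (284,178), and carrier top at (85,38), (175,45), (181,149), (101,145).

```bash
cat >> h.py <<'E'
def fit(Q,P):  # 2D rigid: model Q -> world P ; returns yaw, t, residuals
    q=Q-Q.mean(0);p=P-P.mean(0); a=np.arctan2((q[:,0]*p[:,1]-q[:,1]*p[:,0]).sum(),(q*p).sum())
    M=np.array([[np.cos(a),-np.sin(a)],[np.sin(a),np.cos(a)]]); t=P.mean(0)-M@Q.mean(0); return a,t,(P-(Q@M.T+t))
def totool(r,v): return r.inv().apply(v)
E
python3 - <<'E'
from h import *
m=robot.camera_model('wrist'); p,r,o=pose()
mod=[(297.7,151.7),(333.7,172.3),(319.3,197.7),(283.7,178.3)]
P=np.array([atz(m,u,12)[:2] for u in mod]); print(P.round(1))
a,t,e=fit(np.array([[18,25],[18,-25],[-18,-25],[-18,25]]),P); print('mod',a,t,e.round(1).tolist())
car=[(85.3,38),(174.7,44.7),(180.7,149),(101.3,144.7)]
P=np.array([atz(m,u,12)[:2] for u in car]); print(P.round(1))
a2,t2,e=fit(np.array([[55,45],[55,-45],[-55,-45],[-55,45]]),P); print('car',a2,t2,e.round(1).tolist())
zx=r.as_matrix()[:,2]; print('jaw yaw',np.arctan2(zx[1],zx[0]), 'mod y yaw',a+np.pi/2)
print('to module (tool)',totool(r,np.r_[t,38+0]-p))
# scene crosscheck
for c in ['scene','side']:
    mm=robot.camera_model(c); print(c,'mod',proj(mm,np.r_[t,15]),'car',proj(mm,np.r_[t2,12]))
E
```

```text
[[ 510.5 -304.3]
 [ 506.3 -352.8]
 [ 470.7 -350.6]
 [ 474.6 -301.9]]
mod -0.0764759649045613 [ 490.52444518 -327.39425832] [[0.1, -0.5], [-0.2, 0.9], [0.0, 0.4], [0.1, -0.8]]
[[ 524.3  -58.1]
 [ 557.6 -143.3]
 [ 456.2 -180.8]
 [ 422.6  -97.3]]
car 0.3677798776345331 [ 490.19923829 -119.86511182] [[-1.0, -0.0], [-0.1, -1.2], [1.2, 0.8], [-0.1, 0.3]]
jaw yaw -1.1327581039092902 mod y yaw 1.4943203618903353
to module (tool) [-12.26209017 165.35743992 -13.80804727]
scene mod [[221.08474692 285.15795927]] car [[267.64693897 243.7966633 ]]
side mod [[369.68576082 155.85558193]] car [[361.41061284 195.95958569]]
```

```bash
cat >> h.py <<'E'
def go(P,y,z):
    """target TCP P, tool y dir, tool z dir -> rotvec (tool), shift (tool axes now), shift in tool axes after turning"""
    y=np.array(y,float);z=np.array(z,float);z-=y*(z@y)/(y@y);y/=np.linalg.norm(y);z/=np.linalg.norm(z)
    T=R.from_matrix(np.c_[np.cross(y,z),y,z]); p,r,o=pose()
    print('t',round(o['time_s'],2),'p',p.round(1),'F',np.round(o['ft_force'],1),'w',round(o['gripper_width'],3)); print('turn',(r.inv()*T).as_rotvec().round(3),'shift',totool(r,P-p).round(1),'after turn',totool(T,P-p).round(1))
def down(P,yaw): go(np.array(P,float),[0,0,-1],[np.cos(yaw),np.sin(yaw),0])
E
python3 -m inch '[[[0,0.13,0],[-6,10,0],100],[[0,0.13,0],[0,10,0],100],[[0,0.13,0],[0,10,0],100],[[0,0.12,0],[0,0,0],100],[[0,0,0],[0,0,0],100]]'
python3 -c "
from h import *
down([490.5,-327.4,39],-1.647)"
```

```text
time_s: 3.05
tcp_pos: [485.5, -350.2, 177.9]
ee_rot: [-0.038, -0.7, 0.712, 0.035]
ft_force: [-0.7, 0.6, -0.1]
gripper_width: 0.999
t 3.05 p [ 485.5 -350.2  177.9] F [-0.7  0.6 -0.1] w 0.999
turn [-0.016 -0.027 -0.005] shift [ -1.9 138.5 -25.4] after turn [ -3.2 138.9 -23.1]
```

```bash
python3 -m inch '[[[-0.016,-0.027,-0.005],[-2,25,-12],100],[[0,0,0],[-2,35,-11],100],[[0,0,0],[0,25,-2],100],[[0,0,0],[0,5,0],100]]'
python3 -c "
from h import *
down([490.5,-327.4,39],-1.647)
m=robot.camera_model('wrist'); im=robot.capture('wrist'); cv2.imwrite('pics/w3.png',im)
print(proj(m,np.array([[490.5,-327.4,42]])))"
```

```text
time_s: 3.45
tcp_pos: [491.4, -332.0, 90.9]
ee_rot: [-0.027, -0.705, 0.709, 0.021]
ft_force: [0.1, 0.4, 0.2]
gripper_width: 0.996
t 3.45 p [ 491.4 -332.    90.9] F [0.1 0.4 0.2] w 0.996
turn [-0.006  0.008 -0.008] shift [ 1.6 51.9 -4.9] after turn [ 1.2 51.9 -4.6]
[[314.64435929 232.19643625]]
```

View pics/w3.png

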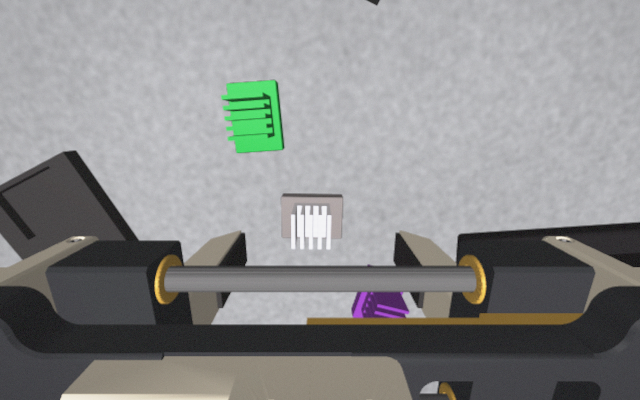

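The grey module at (312,215) is square to the jaws and centred between the fingers, so I'm descending.

```bash
python3 -m inch '[[[-0.006,0.008,-0.008],[1,25,-4],100],[[0,0,0],[0.5,20,-1],100],[[0,0,0],[0,8,0],100],[[0,0,0],[0,0,0],100]]'
python3 -c "
from h import *
down([490.5,-327.4,39],-1.647)"
```

```text
time_s: 3.9
tcp_pos: [492.8, -332.7, 43.4]
ee_rot: [-0.029, -0.705, 0.708, 0.023]
ft_force: [-0.6, -0.9, -0.3]
gripper_width: 0.998
t 3.9 p [ 492.8 -332.7   43.4] F [-0.6 -0.9 -0.3] w 0.998
turn [-0.005  0.002 -0.008] shift [ 2.7  4.4 -5.1] after turn [ 2.7  4.4 -5.1]
```

```bash
python3 -m inch '[[[0,0,0],[3,5,-6],100],[[0,0,0],[0,1,0],60],[[0,0,0],[0,0,0],20],[[0,0,0],[0,0,0],20],[[0,0,0],[0,0,0],20]]' 25
python3 -c "
from h import *
down([490.5,-327.4,39],-1.647)"
```

```text
time_s: 4.4
tcp_pos: [492.0, -327.9, 41.4]
ee_rot: [-0.031, -0.704, 0.709, 0.021]
ft_force: [-0.5, 0.4, -0.4]
gripper_width: 0.701
t 4.4 p [ 492.  -327.9   41.4] F [-0.5  0.4 -0.4] w 0.701
turn [-0.007  0.003 -0.013] shift [ 1.5  2.3 -0.4] after turn [ 1.5  2.4 -0.4]
```

```bash
python3 -m inch '[[[0,0,0],[1,3,0],10],[[0,0,0],[0,0,0],10],[[0,0,0],[0,0,0],10],[[0,0,0],[0,0,0],10],[[0,0,0],[0,0,0],10],[[0,0,0],[0,0,0],10],[[0,0,0],[0,0,0],10]]' 25
python3 -c "
from h import *
down([490.5,-327.4,39],-1.647)"
```

```text
time_s: 5.1
tcp_pos: [491.1, -327.9, 38.4]
ee_rot: [-0.031, -0.704, 0.709, 0.021]
ft_force: [0.5, 0.2, 0.8]
gripper_width: 0.305
t 5.1 p [ 491.1 -327.9   38.4] F [0.5 0.2 0.8] w 0.305
turn [-0.007  0.003 -0.014] shift [ 0.6 -0.6 -0.4] after turn [ 0.7 -0.6 -0.4]
```

Opening 0.305 × 92 = 28 mm, which matches the fin block. Lift and go over to the carrier.

```bash
python3 -m inch '[[[0,0,0],[0,-30,0],10],[[0,0,0],[0,-40,0],10],[[0,-0.11,0],[0,-40,-30],10],[[0,-0.11,0],[0,0,-40],10],[[0,-0.11,0],[0,0,-45],10],[[0,-0.11,0],[0,0,-45],10],[[0,0,0],[0,0,-20],10],[[0,0,0],[0,0,0],10]]'
python3 - <<'E'
from h import *
down([518.2,-109.1,90],-1.203)
m=robot.camera_model('wrist'); im=robot.capture('wrist'); cv2.imwrite('pics/w4.png',im)
C=np.array([[55,45],[55,-45],[-55,-45],[-55,45]]);c,s=np.cos(.368),np.sin(.368)
W=C@np.array([[c,s],[-s,c]])+[490.2,-119.9]; print(proj(m,np.c_[W,np.full(4,12.)]).round())
E
```

```text
time_s: 5.9
tcp_pos: [462.9, -146.0, 149.8]
ee_rot: [0.13, -0.69, 0.698, -0.138]
ft_force: [0.8, -0.9, -2.4]
gripper_width: 0.297
t 5.9 p [ 462.9 -146.   149.8] F [ 0.8 -0.9 -2.4] w 0.297
turn [-0.013  0.014 -0.009] shift [-64.5  60.1 -14.5] after turn [-64.8  59.8 -14.6]
[[256. 105.]
 [353. 106.]
 [348. 217.]
 [261. 217.]]
```

View pics/w4.png

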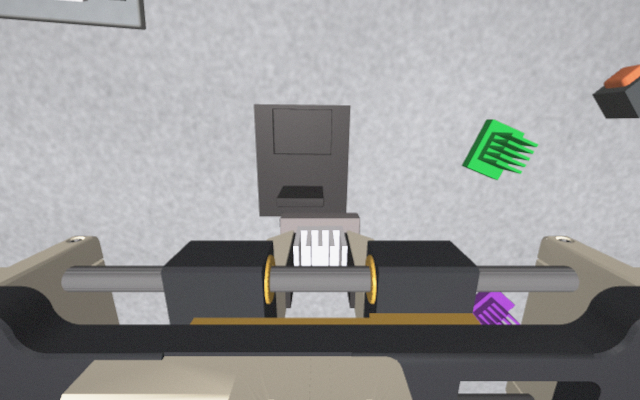

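The carrier corners at (256,105), (350,106), (348,216), (261,216) agree with the prediction. The pocket is at (273–332, 109–154). I'll refine on both.

```bash
python3 - <<'E'
from h import *
m=robot.camera_model('wrist')
im=cv2.imread('pics/w4.png',0)
pts=np.array([(256,105),(350,106),(347.5,216),(260.5,216),(273.5,109),(331.5,109),(332,154.5),(275,154)],np.float32)
s=cv2.cornerSubPix(cv2.equalizeHist(im),pts[:4].copy().reshape(-1,1,2),(4,4),(-1,-1),(3,50,.01)).reshape(-1,2); print(s)
for U in (pts,np.vstack([s,pts[4:]])):
    P=np.array([atz(m,u,12)[:2] for u in U])
    a,t,e=fit(np.array([[55,45],[55,-45],[-55,-45],[-55,45],[51,28],[51,-28],[9,-28],[9,28]]),P); print(a,t,e.round(1).tolist()); pk=t+30*np.array([np.cos(a),np.sin(a)]); print(pk)
down([*pk,90],a-np.pi/2)
# where module is held: fin top centre vs expected
p,r,o=pose(); print(proj(m,np.array([p+r.apply([0,-42+38.4+0,0])])))
E
```

```text
[[252.87529  103.56926 ]
 [350.96478  104.774704]
 [347.5      216.      ]
 [258.77368  216.372   ]]
0.3752757343507977 [ 490.96821679 -120.09641953] [[-0.0, -1.6], [-1.3, 0.6], [0.6, 0.1], [0.5, 0.3], [0.2, -0.5], [-0.2, 1.3], [-0.0, 0.1], [0.4, -0.2]]
[ 518.88041457 -109.10054689]
0.37392193969137844 [ 491.01240338 -119.55244771] [[-0.0, 1.0], [0.0, -0.3], [0.6, -0.5], [-0.6, 1.2], [0.0, -1.0], [-0.3, 0.8], [-0.1, -0.4], [0.3, -0.8]]
[ 518.93946173 -108.59437252]
t 5.95 p [ 463.5 -147.3  149.9] F [-0.6 -0.6 -1.1] w 0.304
turn [-0.014  0.007 -0.009] shift [-65.3  60.2 -16.1] after turn [-65.7  59.9 -15.8]
[[321.82941594 268.43183951]]
```

```bash
python3 -m inch '[[[-0.014,0.007,-0.009],[-35,20,-8],10],[[0,0,0],[-28,25,-7],10],[[0,0,0],[-4,15,-3],10],[[0,0,0],[-2,5,-1],10],[[0,0,0],[0,0,0],10]]'
python3 -c "
from h import *
down([518.9,-108.9,70],.3745-np.pi/2)"
```

```text
time_s: 6.45
tcp_pos: [525.4, -110.8, 83.3]
ee_rot: [0.127, -0.694, 0.697, -0.129]
ft_force: [0.2, -0.2, -1.5]
gripper_width: 0.304
t 6.45 p [ 525.4 -110.8   83.3] F [ 0.2 -0.2 -1.5] w 0.304
turn [-0.005 -0.011 -0.001] shift [ 5.4 13.3 -4.1] after turn [ 5.4 13.3 -4.1]
```

```bash
python3 -m inch '[[[-0.005,-0.011,0],[5.5,12,-4.5],10],[[0,0,0],[0,3,0],10],[[0,0,0],[0,0,0],10]]'
python3 -c "
from h import *
down([518.9,-108.9,58],.3745-np.pi/2)"
```

```text
time_s: 6.75
tcp_pos: [519.0, -112.4, 69.6]
ee_rot: [0.129, -0.694, 0.696, -0.131]
ft_force: [-0.2, 0.1, -1.7]
gripper_width: 0.306
t 6.75 p [ 519.  -112.4   69.6] F [-0.2  0.1 -1.7] w 0.306
turn [-0.002 -0.004 -0.002] shift [-1.1 11.6 -3.3] after turn [-1.2 11.6 -3.2]
```

```bash
python3 -m inch '[[[0,-0.004,0],[-1,9,-4],10],[[0,0,0],[0,3,0],10],[[0,0,0],[0,0,0],10]]'
python3 -c "
from h import *
for i in range(2):
  down([518.9,-108.9,43.4],.3745-np.pi/2); im=robot.capture('wrist')
cv2.imwrite('pics/w5.png',cv2.resize(im[60:330,180:480],(600,540),interpolation=cv2.INTER_CUBIC))"
```

```text
time_s: 7.05
tcp_pos: [519.6, -109.4, 58.5]
ee_rot: [0.129, -0.694, 0.696, -0.133]
ft_force: [-0.2, -0.7, -1.6]
gripper_width: 0.301
t 7.05 p [ 519.6 -109.4   58.5] F [-0.2 -0.7 -1.6] w 0.301
turn [-0.004 -0.002 -0.004] shift [ 0.5 15.1 -0.8] after turn [ 0.5 15.1 -0.7]
t 7.1 p [ 519.6 -109.3   58.6] F [-0.4  0.5 -1.7] w 0.306
turn [-0.004 -0.002 -0.004] shift [ 0.6 15.2 -0.6] after turn [ 0.5 15.2 -0.6]
```

View pics/w5.png

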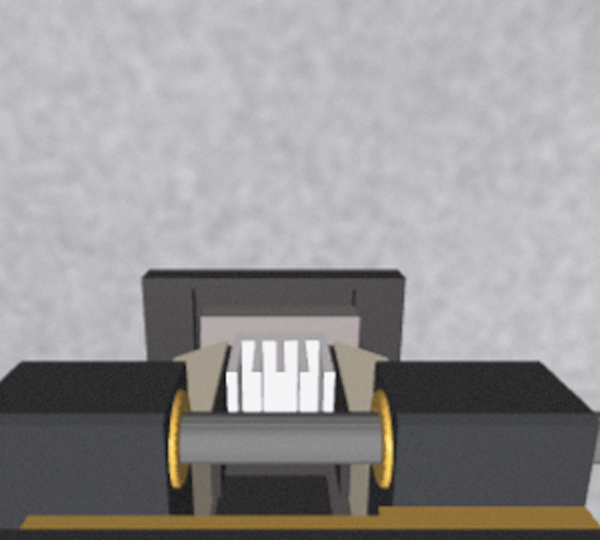

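```bash
python3 - <<'E'
from h import *
m=robot.camera_model('wrist'); p,r,o=pose()
tc=lambda u:(u[0]/2+180,u[1]/2+60)
fl,fr=[atz(m,tc(u),12) for u in [(145,281),(404,281)]]   # tray top front corners
ml,mr=[atz(m,tc(u),58.5-38.4+12) for u in [(201,317),(360,317)]] # module base top front edge
a=.3745;ux=np.array([np.cos(a),np.sin(a),0]);uy=np.array([-ux[1],ux[0],0])
for n,q in [('tray fl',fl),('fr',fr),('mod l',ml),('mod r',mr),('tcp',p)]: print(n,q.round(1),'x',round(q@ux,1),'y',round(q@uy,1))
E
```

```text
tray fl [524.4 -57.3  12. ] x 467.1 y -245.1
fr [ 556.4 -139.6   12. ] x 466.7 y -333.5
mod l [526.7 -79.4  32.1] x 461.2 y -266.6
mod r [ 544.5 -125.3   32.1] x 461.0 y -315.8
tcp [ 519.6 -109.2   58.7] x 443.6 y -291.7
```

```bash
python3 -m inch '[[[-0.004,0,-0.004],[1.2,4,-1.8],10],[[0,0,0],[0.3,4,-0.3],10],[[0,0,0],[0,4,0],10],[[0,0,0],[0,3,0],10],[[0,0,0],[0,0,0],10]]'
python3 -c "
from h import *
for i in range(2):
  down([518.2,-107.5,43.4],.3745-np.pi/2); im=robot.capture('wrist')"
```

```text
time_s: 7.65
tcp_pos: [517.8, -107.6, 43.1]
ee_rot: [0.131, -0.695, 0.695, -0.131]
ft_force: [-1.3, 0.9, 6.5]
gripper_width: 0.304
t 7.65 p [ 517.8 -107.6   43.1] F [-1.3  0.9  6.5] w 0.304
turn [-0.    -0.002 -0.001] shift [-0.4 -0.3  0.1] after turn [-0.4 -0.3  0.1]
t 7.7 p [ 517.8 -107.6   43.1] F [-0.6 -0.1  0.8] w 0.305
turn [-0.    -0.002 -0.001] shift [-0.4 -0.3  0.1] after turn [-0.4 -0.3  0.1]
```

Height 43.1 mm matches the seated value of 43.4 mm, with contact felt. Release and rise.

```bash
python3 -m inch '[[[0,0,0],[0,0,0],60],[[0,0,0],[0,0,0],60],[[0,0,0],[0,0,0],60],[[0,0,0],[0,-25,0],60],[[0,0,0],[0,-40,0],60],[[0,0,0],[15,-40,0],60],[[0,0,0],[35,-30,0],60],[[0,0,0],[0,0,0],60]]'
python3 - <<'E'
from h import *
p,r,o=pose(); m=robot.camera_model('wrist'); im=robot.capture('wrist'); print(p,o['gripper_width'])
cv2.imwrite('pics/w6.png',im)
d=robot.capture('side'); s=robot.capture('scene')
cv2.imwrite('pics/w6v.png',np.vstack([np.hstack([cv2.resize(im[60:260,200:420],(440,400),interpolation=cv2.INTER_CUBIC),cv2.resize(s[210:270,225:315],(360,240),interpolation=cv2.INTER_CUBIC)[:400].copy() if 0 else cv2.copyMakeBorder(cv2.resize(s[210:270,225:315],(360,240),interpolation=cv2.INTER_CUBIC),0,160,0,0,0)])]))
E
```

```text
time_s: 8.55
tcp_pos: [470.2, -126.0, 181.7]
ee_rot: [-0.132, 0.695, -0.695, 0.131]
ft_force: [0.9, 0.4, -0.3]
gripper_width: 0.604
[ 470.20467473 -125.99727179  181.71684595] 0.6041078675292338
```

View pics/w6v.png

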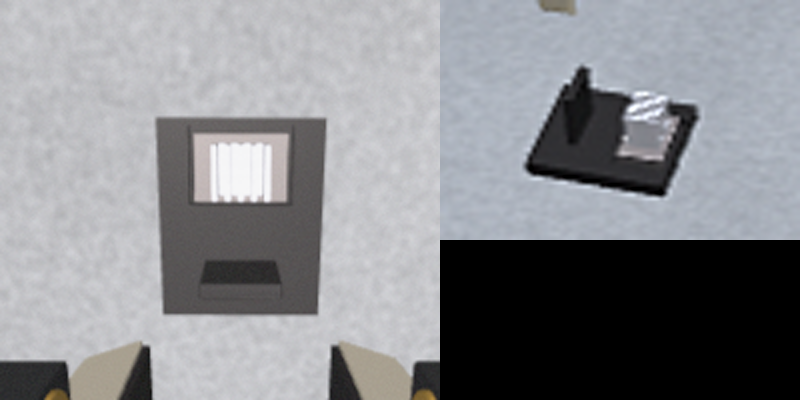

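The module is seated squarely inside the pocket (crop (190–292, 128–205)), with even gaps. Next is the dock: a first estimate from the fixed cameras, then one look with the wrist camera.

```bash
python3 - <<'E'
from h import *
p,r,o=pose(); print(np.round(o['q'],2))
m=robot.camera_model('wrist')
pts=[(u/2+200,v/2+60) for u,v in [(157,118),(326,118),(318,314),(164,314)]]
P=np.array([atz(m,u,12)[:2] for u in pts])
a,t,e=fit(np.array([[55,45],[55,-45],[-55,-45],[-55,45]]),P); print('car',a,t,e.round(1).tolist())
s=robot.camera_model('scene')
L,Rr=atz(s,(327.5,186.4),58),atz(s,(317.9,207.4),58); print(L,Rr,np.linalg.norm(L-Rr), 'yaw',np.degrees(np.arctan2(*(L-Rr)[[1,0]]))-90)
print(totool(r,np.array([600,100,330])-p))
E
```

```text
[ 0.24  0.3  -0.12  1.98  0.04  0.87 -1.09]
car 0.37559394908486515 [ 492.61733755 -114.99337531] [[-0.5, -1.4], [-1.3, 0.6], [0.7, 1.2], [1.1, -0.3]]
[512.63532585 175.11056708  58.        ] [549.1769044   66.89089079  58.        ] 114.22252535802077 yaw 18.657826531288194
[-200.91324436 -151.6134061  -161.37743172]
```

```bash
python3 -m inch '[[[0,-0.14,0],[-10,-25,-10],60],[[0,-0.14,0],[-10,-25,-10],60],[[0,-0.14,0],[-10,-25,-10],60],[[0,-0.14,0],[-10,-25,0],60],[[0,-0.14,0],[-20,-20,0],60],[[0,-0.14,0],[-20,-20,0],60],[[0,-0.14,0],[-20,-10,0],60],[[0,-0.14,0],[-20,0,0],40]]'
python3 -c "
from h import *
down([600,30,330],.3755)"
```

```text
time_s: 9.5
tcp_pos: [524.9, 3.2, 321.6]
ee_rot: [-0.496, 0.515, -0.501, 0.488]
ft_force: [1.2, -0.3, 0.3]
gripper_width: 0.551
t 9.5 p [524.9   3.2 321.6] F [ 1.2 -0.3  0.3] w 0.551
turn [ 0.02  -0.407 -0.011] shift [-29.2  -9.9  74. ] after turn [ 2.6 -8.4 79.7]
```

```bash
python3 -m inch '[[[0.01,-0.14,0],[0,-3,30],40],[[0.01,-0.14,-0.01],[0,-3,30],40],[[0,-0.13,0],[0,0,25],30],[[0,0,0],[0,0,0],30]]'
python3 - <<'E'
from h import *
down([600,30,330],.3755); p,r,o=pose()
m=robot.camera_model('wrist'); im=robot.capture('wrist'); cv2.imwrite('pics/w7.png',im); np.save('w7m.npy',m,allow_pickle=True)
for n in ['catch','pivot','catch_nose','mouth','bed']:
    try: print(n,[(np.round(np.array(d['xy'])*[640,400]).tolist(),round(d['confidence'],2)) for d in robot.boxes_of(n,'wrist')])
    except Exception as e: print(n,e)
cv2.imwrite('pics/w7v.png',cv2.resize(im[0:300,60:460],(800,600),interpolation=cv2.INTER_CUBIC))
# predicted features with bed yaw .326 and low-edge centre (531,121)
a=.326; B=np.c_[[np.cos(a)*np.cos(.4363),np.sin(a)*np.cos(.4363),np.sin(.4363)],[-np.sin(a),np.cos(a),0],[0,0,0]]; B[:,2]=np.cross(B[:,0],B[:,1])
O=np.array([531,121,58.2])+170*B[:,0]; print(O)
print(proj(m,np.array([[-170,50,0],[-170,-50,0],[56,47,0],[56,-47,0]])@B.T+O).round())
E
```

```text
time_s: 9.9
tcp_pos: [613.4, 20.3, 319.8]
ee_rot: [0.591, -0.392, 0.386, -0.591]
ft_force: [-0.2, 0.5, 0.4]
gripper_width: 0.312
t 9.9 p [613.4  20.3 319.8] F [-0.2  0.5  0.4] w 0.312
turn [ 0.005  0.032 -0.007] shift [-14.3 -10.   -8.5] after turn [-14.  -10.2  -8.9]
catch [([342.0, 44.0], 0.67)]
pivot [([403.0, 84.0], 0.72)]
catch_nose [([341.0, 45.0], 0.66)]
mouth [([400.0, 82.0], 0.57), ([211.0, 213.0], 0.47)]
bed [([401.0, 84.0], 0.93)]
[676.95967911 170.34337223 130.04012592]
[[296.  40.]
 [291. 122.]
 [499.  35.]
 [476. 135.]]
```

View pics/w7v.png

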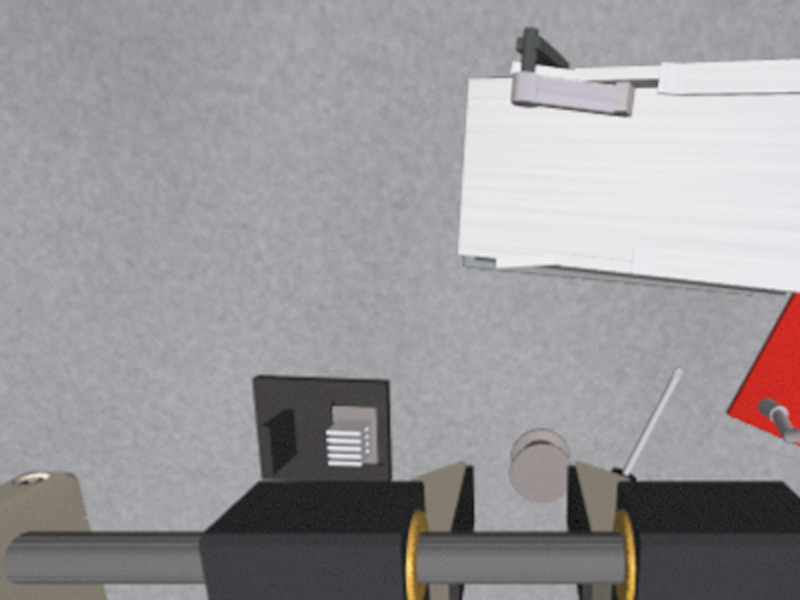

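The wrist view shows the dock's low edge from (295,40) to (290,127), the catch bar from (321,45) to (376,50), and the carrier with the module still seated. Fitting the dock's low edge numerically.

```bash
python3 - <<'E'
from h import *
m=np.load('w7m.npy',allow_pickle=True).item(); g=cv2.GaussianBlur(cv2.imread('pics/w7.png',0),(3,3),0).astype(float)
U=[]
for v in range(44,124):
    d=np.diff(g[v,275:310]); k=d.argmax(); 
    w=np.clip(d[max(k-2,0):k+3],0,None); U.append((275.5+ (np.arange(max(k-2,0),max(k-2,0)+len(w))*w).sum()/w.sum(),v))
U=np.array(U); print(U[::13].round(1).tolist())
W=np.array([atz(m,u,58.2)[:2] for u in U]); c=np.median(W,0)
k=np.ones(len(W),bool)
for _ in range(4):
    c=W[k].mean(0); dd=np.linalg.svd(W[k]-c)[2][0]; dd*=np.sign(dd[1]); e=(W-c)@[dd[1],-dd[0]]; k=abs(e)<1.5
print('yaw',np.arctan2(dd[1],dd[0])-np.pi/2,k.sum(),e[k].std())
yaw=np.arctan2(dd[1],dd[0])-np.pi/2; ux=np.array([np.cos(yaw),np.sin(yaw)]);uy=np.array([-ux[1],ux[0]])
# lateral: corners, catch
for n,u,z in [('cornL',(295,39.5),58.2),('cornR',(289.5,127),58.2),('pivot',(321,45),130-112*.4226+36*.906),('nose',(376,49),130-59*.4226+10*.906)]:
    q=atz(m,u,z)[:2]; print(n,'along',round((q-c)@ux,1),'lat',round(q@uy,1))
col=g[:, 330]; print('col330',[int(x) for x in col[30:150:3]]); col=g[:,440]; print('col440',[int(x) for x in col[10:160:3]])
E
```

```text
[[293.6, 44.0], [292.9, 57.0], [292.1, 70.0], [291.5, 83.0], [290.4, 96.0], [289.7, 109.0], [288.8, 122.0]]
yaw 0.3122091861276901 80 0.1101245200301493
cornL along 1.3 lat 3.0
cornR along 1.3 lat -105.3
pivot along 36.2 lat -13.5
nose along 97.0 lat -11.5
col330 [39, 198, 230, 193, 192, 190, 199, 151, 214, 230, 233, 231, 231, 229, 231, 230, 231, 231, 232, 231, 230, 232, 230, 232, 234, 230, 233, 231, 229, 230, 230, 232, 229, 236, 192, 149, 158, 166, 162, 157]
col440 [159, 162, 159, 160, 159, 156, 157, 226, 229, 232, 230, 230, 186, 228, 229, 229, 230, 232, 230, 231, 232, 230, 231, 230, 233, 231, 230, 231, 232, 231, 231, 231, 234, 232, 228, 233, 233, 232, 228, 231, 235, 233, 234, 232, 227, 111, 158, 162, 163, 158]
```

```bash
cat >> h.py <<'E'
YAW=.312; s25,c25=np.sin(np.radians(25)),np.cos(np.radians(25))
bx=np.array([np.cos(YAW)*c25,np.sin(YAW)*c25,s25]);by=np.array([-np.sin(YAW),np.cos(YAW),0]);bz=np.cross(bx,by)
try: BO=np.load('bo.npy')
except Exception: BO=None
def bed(x,y=0,z=0): return BO+bx*x+by*y+bz*z
def bgo(x,dz=0,gz=47): go(bed(x-26,0,gz+dz),-bz,bx)
def where():
    p,r,o=pose(); d=p-BO; print('origin in bed',(d@bx+26).round(1),(d@by).round(1),(d@bz-47).round(1))
E
python3 - <<'E'
from h import *
m=np.load('w7m.npy',allow_pickle=True).item()
q=atz(m,(291,90),58.2); lat=q@by; bxh=np.array([np.cos(YAW),np.sin(YAW),0])
c=q+by*(-51-lat); O=c+170*bx; np.save('bo.npy',O); print('O',O,'low',c)
for u in [(187,188),(254.5,190)]: print(atz(m,u,12).round(1))
for t,a in [((491,-119.8),.3745),((492.6,-115),.3755)]:
    C=np.array([[-55,45],[55,45]]);print(C@np.array([[np.cos(a),np.sin(a)],[-np.sin(a),np.cos(a)]])+t)
g=np.array([492,-117])-26*np.array([np.cos(.375),np.sin(.375)])
down([*g,120],.375)
E
```

```text
O [676.22166105 164.51747033 130.0451045 ] low [529.58771048 117.22301503  58.2       ]
[424.3 -93.3  12. ]
[527.1 -52.5  12. ]
[[423.35068937 -98.03831874]
 [525.72665997 -57.79952349]]
[[424.92896152 -93.30597892]
 [527.26464214 -52.96482784]]
t 10.2 p [610.5  18.5 322.6] F [-0.9 -0.   0.1] w 0.298
turn [ 0.004  0.026 -0.004] shift [  78.8  203.  -187.1] after turn [  82.7  202.6 -185.9]
```

```bash
python3 -m inch '[[[0,0.026,0],[17,20,-40],28],[[0,0,0],[17,45,-40],28],[[0,0,0],[17,45,-40],28],[[0,0,0],[17,45,-40],28],[[0,0,0],[10,30,-25],28],[[0,0,0],[0,0,0],28]]'
python3 -c "
from h import *
down([468.4,-124.5,120],.3755)
m=robot.camera_model('wrist'); im=robot.capture('wrist'); cv2.imwrite('pics/w8.png',im)
C=np.array([[55,45],[55,-45],[-55,-45],[-55,45],[-22,20],[-30,20]]);a=.3755
print(proj(m,np.c_[C@np.array([[np.cos(a),np.sin(a)],[-np.sin(a),np.cos(a)]])+[492.6,-115],[12,12,12,12,60,60]]).round())
g=cv2.GaussianBlur(cv2.cvtColor(im,cv2.COLOR_BGR2GRAY),(3,3),0)
for v in range(60,260,10): print(v,''.join('%4d'%x for x in g[v,180:460:8]))
"
```

```text
time_s: 10.8
tcp_pos: [477.0, -109.3, 159.1]
ee_rot: [-0.582, 0.4, -0.401, 0.584]
ft_force: [-1.1, 0.1, -0.3]
gripper_width: 0.276
t 10.8 p [ 477.  -109.3  159.1] F [-1.1  0.1 -0.3] w 0.276
turn [-0.003 -0.008 -0.   ] shift [ 11.1  39.  -13.6] after turn [ 11.   39.1 -13.6]
[[385. 162.]
 [380. 244.]
 [281. 244.]
 [277. 163.]
 [308. 200.]
 [299. 200.]]
60  183 188 188 194 189 187 193 185 191 189 184 190 191 193 195 186 192 191 191 193 192 190 190 184 194 194 196 185 194 187 191 183 191 189 124
70  188 198 186 189 188 192 183 192 188 192 190 184 195 195 190 188 191 187 192 192 184 189 196 195 184 185 189 184 195 191 190 187 192 194 189
80  188 188 188 186 190 191 188 190 191 190 196 191 188 194 198 190 193 190 192 191 190 188 194 186 187 191 187 191 186 187 192 189 193 187 190
90  188 190 190 194 196 195 197 187 190 191 193 192 191 189 195 188 188 197 200 191 190 188 183 184 189 191 187 190 187 189 198 197 200 196 188
100  190 189 194 193 191 194 190 188 193 192 192 193 195 190 198 188 190 189 189 193 190 187 191 178 185 188 188 191 191 191 194 189 199 197 189
110  188 192 191 191 186 
[... 1449 characters left out ...]
 199 196 199 196 202 195 192 159  79  79  80  73  81  81  82 161 219 220 222 224 165 194 192 192 189 195 191 189 185 191
220  191 196 199 191 195 196 202 197 204 198 197 202 178  79  80  81  70  80  80  80 165 170 168 167 154 181 190 188 192 192 192 191 191 196 191
230  195 194 196 195 196 200 202 192 200 190 195 197 193  79 106  80  75  79  79  79 107 224 237 237 228 192 191 187 186 192 189 189 188 191 193
240  194 195 126 125 130 131 128 128 131 132 133 116 132 145 138  75  79  77  78  78  72 140 147 131  79 130 128 130 127 130 128 129 129 129 196
250  195  41  43  43  40  42  42  43  43  44  43  42  84 147  60 172 199 198 195 198 161  65 146  71  43  43  41  42  43  43  43  42  42  43  44
```

Prediction and picture agree within about 1 px. Descend with a checkpoint at about 100 mm.

```bash
python3 -m inch '[[[-0.003,-0.008,0],[10,20,-12],27],[[0,0,0],[2,20,-3],27],[[0,0,0],[1,10,-1],27],[[0,0,0],[0,0,0],27]]'
python3 -c "
from h import *
for i in range(2):
  down([468.4,-124.5,47],.3755); robot.capture('wrist')"
```

```text
time_s: 11.25
tcp_pos: [474.7, -124.9, 114.6]
ee_rot: [-0.582, 0.393, -0.402, 0.587]
ft_force: [-0.1, 0.4, 0.4]
gripper_width: 0.271
t 11.25 p [ 474.7 -124.9  114.6] F [-0.1  0.4  0.4] w 0.271
turn [-0.013  0.001  0.006] shift [-3.1 67.5 -6.6] after turn [-2.7 67.6 -5.7]
t 11.3 p [ 475.3 -124.7  115.3] F [-0.7 -0.1  0.7] w 0.27
turn [-0.014  0.002  0.006] shift [-3.1 68.2 -7.3] after turn [-2.7 68.3 -6.3]
```

```bash
python3 -m inch '[[[-0.013,0.001,0.006],[-3,8,-6.5],27],[[0,0,0],[0,8,-1],27],[[0,0,0],[0,0,0],27]]'
python3 -c "
from h import *
for i in range(2):
  down([468.4,-124.5,47],.3755); robot.capture('wrist')"
```

```text
time_s: 11.65
tcp_pos: [468.9, -123.8, 100.4]
ee_rot: [-0.584, 0.396, -0.399, 0.586]
ft_force: [-0.4, 0.4, -0.3]
gripper_width: 0.27
t 11.65 p [ 468.9 -123.8  100.4] F [-0.4  0.4 -0.3] w 0.27
turn [-0.004  0.002  0.002] shift [ 0.3 53.4 -0.9] after turn [ 0.5 53.4 -0.7]
t 11.7 p [ 469.  -123.8  100.7] F [-0.4 -0.7  0.4] w 0.269
turn [-0.004  0.002  0.002] shift [ 0.3 53.7 -1.1] after turn [ 0.5 53.7 -0.9]
```

```bash
python3 -m inch '[[[-0.004,0,0.002],[0.3,22,-1],27],[[0,0,0],[0.3,22,0],27],[[0,0,0],[0,10,0],27],[[0,0,0],[0,2,0],27]]'
python3 -c "
from h import *
down([468.4,-124.5,47],.3755)"
```

```text
time_s: 12.15
tcp_pos: [470.7, -125.1, 45.0]
ee_rot: [-0.584, 0.396, -0.399, 0.585]
ft_force: [0.2, 0.0, 0.2]
gripper_width: 0.269
t 12.15 p [ 470.7 -125.1   45. ] F [0.2 0.  0.2] w 0.269
turn [-0.004  0.002  0.003] shift [-1.4 -2.  -1.9] after turn [-1.4 -2.  -1.9]
```

Now grip.

```bash
python3 -m inch '[[[0,0,0],[0,-2,-2],0],[[0,0,0],[0,0,0],0],[[0,0,0],[0,0,0],0],[[0,0,0],[0,0,0],0],[[0,0,0],[0,0,0],0]]' 55
python3 -c "
from h import *
down([468.4,-124.5,47],.3755); print(pose()[2]['wrist_torque'])"
```

```text
time_s: 12.65
tcp_pos: [468.8, -126.2, 48.9]
ee_rot: [-0.584, 0.396, -0.399, 0.585]
ft_force: [-0.7, -0.7, -3.3]
gripper_width: 0.084
t 12.65 p [ 468.8 -126.2   48.9] F [-0.7 -0.7 -3.3] w 0.084
turn [-0.004  0.001  0.003] shift [-1.7  1.9  0.2] after turn [-1.7  1.9  0.3]
[-0.05332714  0.0185299  -0.06358389]
```

Opening 0.084 × 92 = 7.7 mm, so the grip plate is held. Lift.

```bash
python3 -m inch '[[[0,0,0],[0,-10,0],0],[[0,0,0],[0,-20,0],0],[[0,0,0],[0,-25,0],0],[[0,0,0],[0,-25,0],0],[[0,0,0],[0,-20,0],0],[[0,0,0],[0,0,0],0]]'
python3 -c "
from h import *
bgo(-215,60,48); bgo(-185,40,48); bgo(-182,0,48)"
```

```text
time_s: 13.25
tcp_pos: [467.3, -125.2, 155.0]
ee_rot: [-0.585, 0.396, -0.398, 0.586]
ft_force: [0.4, -0.3, -4.0]
gripper_width: 0.084
t 13.25 p [ 467.3 -125.2  155. ] F [ 0.4 -0.3 -4. ] w 0.084
turn [ 0.433  0.065 -0.013] shift [-209.6   28.7   37.5] after turn [-211.6   36.2    9.2]
t 13.25 p [ 467.3 -125.2  155. ] F [ 0.4 -0.3 -4. ] w 0.084
turn [ 0.433  0.065 -0.013] shift [-207.3   34.2   73.1] after turn [-211.6   56.2   39.2]
t 13.25 p [ 467.3 -125.2  155. ] F [ 0.4 -0.3 -4. ] w 0.084
turn [ 0.433  0.065 -0.013] shift [-206.1   69.3   92.5] after turn [-211.6   96.2   42.2]
```

```bash
python3 -m inch '[[[0,0.016,0],[-25,0,0],0],[[0.11,0.016,0],[-40,0,0],0],[[0.11,0.016,0],[-40,0,0],0],[[0.11,0.016,0],[-40,0,0],0],[[0.1,0,0],[-35,0,0],0],[[0,0,0],[-15,0,0],0],[[0,0,0],[0,0,0],0]]'
python3 -c "
from h import *
bgo(-215,60,48); bgo(-185,40,48);where(); print(pose()[2]['q'].__repr__())"
```

```text
time_s: 13.95
tcp_pos: [394.9, 62.2, 151.4]
ee_rot: [-0.431, 0.317, -0.496, 0.684]
ft_force: [0.1, 0.5, -3.3]
gripper_width: 0.082
t 13.95 p [394.9  62.2 151.4] F [ 0.1  0.5 -3.3] w 0.082
turn [-0.006 -0.002 -0.006] shift [-10.8  38.   20.9] after turn [-11.   37.8  21.1]
t 13.95 p [394.9  62.2 151.4] F [ 0.1  0.5 -3.3] w 0.082
turn [-0.006 -0.002 -0.006] shift [-10.7  58.2  50.7] after turn [-11.   57.8  51.1]
origin in bed -236.1 -11.0 98.8
array([ 0.2081922 ,  0.07375868, -0.48803443,  2.51251032,  0.08987106,
        0.12286749, -0.04612827])
```

```bash
python3 -m inch '[[[-0.006,-0.002,-0.006],[-6,0,20],0],[[0,0,0],[-5,15,25],0],[[0,0,0],[0,20,7],0],[[0,0,0],[0,8,0],0],[[0,0,0],[0,0,0],0]]'
python3 -c "
from h import *
bgo(-182,0,48);where(); print(pose()[2]['q'].__repr__())"
```

```text
time_s: 14.45
tcp_pos: [454.4, 90.2, 131.3]
ee_rot: [-0.437, 0.318, -0.496, 0.679]
ft_force: [-1.0, -0.4, -4.0]
gripper_width: 0.084
t 14.45 p [454.4  90.2 131.3] F [-1.  -0.4 -4. ] w 0.084
turn [0.008 0.    0.003] shift [-2.8 52.   3.9] after turn [-2.7 52.   3.5]
origin in bed -185.5 -2.7 53.0
array([-0.06165131,  0.20388886, -0.28565682,  2.41896889,  0.606214  ,
        0.11820708, -0.60618998])
```

```bash
python3 -m inch '[[[0.004,0,0],[-3,12,3],0],[[0,0,0],[-1,14,1],0],[[0,0,0],[0,12,0],0],[[0,0,0],[0,0,0],0]]'
python3 -c "
from h import *
bgo(-182,0,48);where(); print(pose()[2]['q'].__repr__())
print([(d['confidence'],np.array(d['xy'])*[640,400]) for d in (robot.capture('wrist') is not None)*robot.boxes_of('catch','wrist')])
im=robot.capture('wrist'); s=robot.capture('scene'); d=robot.capture('side'); cv2.imwrite('pics/w9.png',im)
a=cv2.resize(im,(480,300)); b=cv2.resize(s[150:240,260:400],(466,300),interpolation=cv2.INTER_CUBIC)[:,:320]
cv2.imwrite('pics/w9v.png',np.vstack([cv2.resize(im[0:300],(800,375))[:,:],cv2.resize(np.hstack([s[140:240,270:410],d[190:290,255:395]]),(800,286 - 61),interpolation=cv2.INTER_CUBIC)]))"
```

```text
time_s: 14.85
tcp_pos: [465.5, 91.9, 109.2]
ee_rot: [-0.438, 0.318, -0.499, 0.677]
ft_force: [0.1, -0.3, -3.9]
gripper_width: 0.087
t 14.85 p [465.5  91.9 109.2] F [ 0.1 -0.3 -3.9] w 0.087
turn [ 0.009 -0.003  0.008] shift [-4.7 27.2  3. ] after turn [-4.5 27.3  2.8]
origin in bed -184.8 -4.5 28.3
array([-0.01019838,  0.27866053, -0.35520284,  2.41441164,  1.26665321,
        0.11765705, -1.26507638])
[(0.85, array([487.616, 166.8  ]))]
```

View pics/w9v.png

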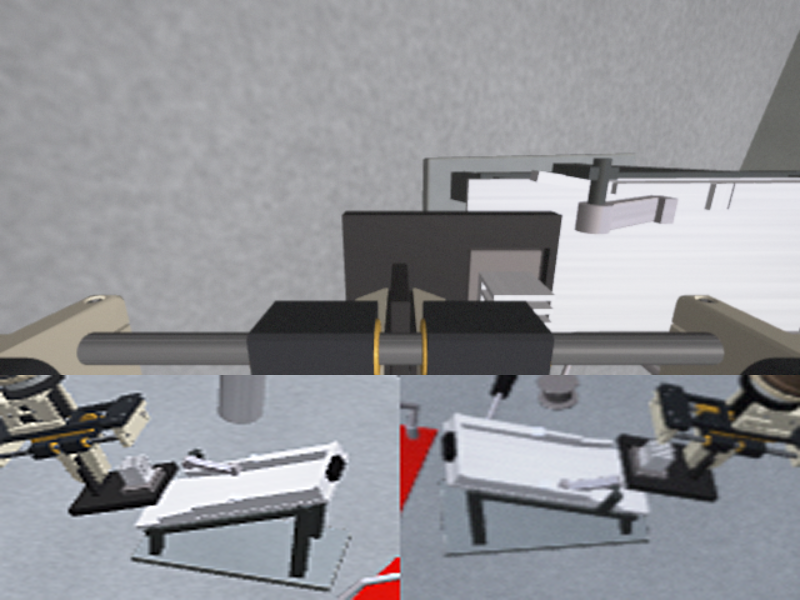

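The carrier is squarely lined up at the bed's mouth with the module seated, and the catch is hanging free at (490,167). Lower onto the bed with a lateral correction.

```bash
python3 -m inch '[[[0.008,-0.003,0.008],[-5,7,3],0],[[0,0,0],[-2,8,2],0],[[0,0,0],[0,7,1],0],[[0,0,0],[0,0,0],0]]'
python3 -c "
from h import *
bgo(-180,0,48);where(); print(pose()[2]['q'].__repr__())"
```

```text
time_s: 15.5
tcp_pos: [477.7, 103.6, 94.3]
ee_rot: [-0.433, 0.316, -0.498, 0.682]
ft_force: [-0.2, -0.0, -3.1]
gripper_width: 0.083
t 15.5 p [477.7 103.6  94.3] F [-0.2 -0.  -3.1] w 0.083
turn [-0.003 -0.002  0.001] shift [ 2.9  7.3 -2.7] after turn [ 2.9  7.3 -2.7]
origin in bed -177.3 2.9 8.3
array([ 0.03162275,  0.34235135, -0.43075408,  2.40222477,  1.68451572,
        0.15676409, -1.68682525])
```

```bash
python3 -m inch '[[[0,0,0],[2.5,4,4],0],[[0,0,0],[0.5,4,6],0],[[0,0,0],[0,1,6],0],[[0,0,0],[0,0,0],0]]'
python3 -c "
from h import *
bgo(-150,0,48);where(); print(pose()[2]['q'].__repr__(), pose()[2]['wrist_torque'])"
```

```text
time_s: 15.9
tcp_pos: [489.4, 103.5, 91.9]
ee_rot: [-0.436, 0.318, -0.497, 0.68]
ft_force: [0.2, 0.4, -3.5]
gripper_width: 0.079
t 15.9 p [489.4 103.5  91.9] F [ 0.2  0.4 -3.5] w 0.079
turn [ 0.005 -0.002  0.001] shift [-0.8  0.4 18.2] after turn [-0.7  0.5 18.2]
origin in bed -168.2 -0.7 1.5
array([ 0.00716768,  0.35592038, -0.39208602,  2.37473917,  1.56708216,
        0.14370791, -1.55880946]) [-0.24364217  0.72722535 -0.0184146 ]
```

```bash
python3 -m inch '[[[0.004,0,0],[-0.5,2,4],0],[[0,0,0],[0,2,4],0],[[0,0,0],[0,0,0],0]]'
python3 -c "
from h import *
bgo(-130,0,48);where(); print(pose()[2]['q'].__repr__(), pose()[2]['wrist_torque'])"
```

```text
time_s: 16.2
tcp_pos: [489.6, 103.5, 92.2]
ee_rot: [-0.437, 0.317, -0.497, 0.679]
ft_force: [1.4, 0.5, -3.3]
gripper_width: 0.085
t 16.2 p [489.6 103.5  92.2] F [ 1.4  0.5 -3.3] w 0.085
turn [ 0.007 -0.     0.004] shift [-0.8  0.4 37.9] after turn [-0.8  0.6 37.9]
origin in bed -167.9 -0.8 1.6
array([ 0.00298056,  0.35513695, -0.38959627,  2.37313032,  1.54116786,
        0.14593659, -1.53314015]) [-0.25511294  0.75603535 -0.02659243]
```

```bash
python3 -m inch '[[[0.006,0,0.003],[-0.5,1,8],0],[[0,0,0],[0,1,10],0],[[0,0,0],[0,0,0],0]]'
python3 -c "
from h import *
bgo(-130,0,48);where(); print(pose()[2]['q'].__repr__(), pose()[2]['wrist_torque'])"
```

```text
time_s: 16.5
tcp_pos: [503.4, 107.4, 98.6]
ee_rot: [-0.436, 0.316, -0.497, 0.681]
ft_force: [-0.1, -0.1, -3.9]
gripper_width: 0.084
t 16.5 p [503.4 107.4  98.6] F [-0.1 -0.1 -3.9] w 0.084
turn [0.003 0.    0.003] shift [-1.3  0.3 22.2] after turn [-1.3  0.4 22.2]
origin in bed -152.2 -1.3 1.4
array([-0.00442056,  0.35496686, -0.37866389,  2.34001198,  1.34385769,
        0.14404427, -1.3317799 ]) [-0.27625093  0.82766601  0.02491   ]
```

```bash
python3 -m inch '[[[0.003,0,0.003],[-1,4,2],0],[[0,0,0],[0,4,0],0],[[0,0,0],[0,0,0],0]]'
python3 -c "
from h import *
bgo(-130,0,48);where(); print(pose()[2]['q'].__repr__(), pose()[2]['wrist_torque'])"
```

```text
time_s: 16.8
tcp_pos: [504.9, 107.6, 95.8]
ee_rot: [-0.434, 0.314, -0.498, 0.682]
ft_force: [-0.1, -0.2, -3.5]
gripper_width: 0.084
t 16.8 p [504.9 107.6  95.8] F [-0.1 -0.2 -3.5] w 0.084
turn [-0.003  0.002  0.004] shift [-1.5 -2.7 22. ] after turn [-1.6 -2.7 22. ]
origin in bed -152.0 -1.6 -1.7
array([-0.01273013,  0.36179544, -0.37018539,  2.34486901,  1.47392088,
        0.14176556, -1.4605241 ]) [-0.32968373  0.82775954  0.01860787]
```

```bash
python3 -m inch '[[[0,0,0.003],[-1,4,0],0],[[0,0,0],[0,3,0],0],[[0,0,0],[0,0,0],0]]'
python3 -c "
from h import *
bgo(-130,0,48);where(); print(pose()[2]['q'].__repr__(), pose()[2]['wrist_torque'])"
```

```text
time_s: 17.1
tcp_pos: [506.0, 108.0, 94.2]
ee_rot: [-0.433, 0.312, -0.499, 0.683]
ft_force: [-0.1, 0.0, -3.6]
gripper_width: 0.086
t 17.1 p [506.  108.   94.2] F [-0.1  0.  -3.6] w 0.086
turn [-0.01   0.004  0.005] shift [-1.5 -4.5 21.8] after turn [-1.6 -4.7 21.7]
origin in bed -151.7 -1.6 -3.7
array([-9.90137721e-04,  3.68818721e-01, -3.86004802e-01,  2.34798958e+00,
        1.57624809e+00,  1.49785959e-01, -1.55976562e+00]) [-0.25403743  0.84861043  0.01671658]
```

```bash
python3 -m inch '[[[-0.01,0.004,0.003],[-1.5,4,0],0],[[0,0,0],[0,3,0],0],[[0,0,0],[0,0,0],0]]'
python3 -c "
from h import *
bgo(-130,0,48);where(); print(pose()[2]['wrist_torque'])"
```

```text
time_s: 17.4
tcp_pos: [507.0, 108.5, 92.6]
ee_rot: [-0.434, 0.313, -0.499, 0.682]
ft_force: [0.1, -0.0, -4.5]
gripper_width: 0.078
t 17.4 p [507.  108.5  92.6] F [ 0.1 -0.  -4.5] w 0.078
turn [-0.006  0.001  0.006] shift [-1.3 -6.5 21.4] after turn [-1.4 -6.6 21.4]
origin in bed -151.4 -1.4 -5.6
[-0.29957024  0.77123017 -0.01468276]
```

```bash
python3 -m inch '[[[-0.006,0.001,0.004],[-1,5,0],0],[[0,0,0],[0,4,0],0],[[0,0,0],[0,0,0],0]]'
python3 -c "
from h import *
bgo(-130,0,48);where(); print(pose()[2]['wrist_torque'])
im=robot.capture('wrist'); cv2.imwrite('pics/w10.png',im); m=robot.camera_model('wrist'); print(proj(m,[bed(-151.5+x,y,z) for x,y,z in [(55,45,12),(-55,45,12),(55,45,0),(-55,45,0),(0,45,6)]]).round(1)); print(proj(m,[bed(-170,54,0),bed(-130,53,0),bed(-112,38,36)]).round(1))"
```

```text
time_s: 17.7
tcp_pos: [509.0, 109.3, 88.7]
ee_rot: [-0.434, 0.313, -0.499, 0.682]
ft_force: [1.0, 0.0, -4.4]
gripper_width: 0.083
t 17.7 p [509.  109.3  88.7] F [ 1.   0.  -4.4] w 0.083
turn [-0.005  0.002  0.006] shift [ -1.1 -10.9  21.1] after turn [ -1.2 -11.   21. ]
origin in bed -151.0 -1.2 -10.0
[-0.32054019  0.81610595  0.01732953]
[[456.6 173.6]
 [268.2 173.3]
 [447.5 169.9]
 [271.5 169.6]
 [361.1 171.5]]
[[330.2 155.2]
 [395.1 157. ]
 [446.7 196.2]]
```

```bash
python3 - <<'E'
from h import *
from scipy.optimize import least_squares
p,r,o=pose(); m=robot.camera_model('wrist')
# carrier in tool frame: x_tool=-y_c, y_tool=-z_c, z_tool=x_c ; params gz, dx, dy, pitch
def W(C,q):
    C=R.from_rotvec([0,q[3],0]).apply(np.array(C,float)-[-26,0,0])
    L=np.c_[-C[:,1]+q[2],q[0]-C[:,2],C[:,0]+q[1]]
    return p+r.apply(L)
U=np.array([(448,170),(276,170)])
f=lambda q:np.r_[(proj(m,W([[55,45,12],[-55,45,12]],q))-U).ravel(),(np.array(q)-[47,0,0,0])/[5,2,3,.1]]
s=least_squares(f,[47,0,0,0]); print(s.x.round(2),s.fun.round(2))
for n in ['w9','w10']:
    g=cv2.GaussianBlur(cv2.imread(f'pics/{n}.png',0),(3,3),0)
    print(n)
    for c in (290,340,380,400,430,445): print(c,' '.join(str(int(x)) for x in g[120:200:3,c]))
    print('row180',g[180,255:300:3],g[180,430:490:4])
M=np.array(m['world_from_camera']); T=np.eye(4);T[:3,:3]=r.as_matrix();T[:3,3]=p; K=np.linalg.inv(T)@M
T9=np.eye(4);T9[:3,:3]=R.from_quat([-0.438,0.318,-0.499,0.677]).as_matrix();T9[:3,3]=[465.5,91.9,109.2]
m9=dict(m,world_from_camera=T9@K); q=atz(m9,(373.6,144),58.2); print('lowL',q,'pred',bed(-170,54)); print('pivot obs px',(475,174),'pred',proj(m9,[bed(-112,38,36),bed(-59,38,8),bed(-170,54,0)]).round())
E
```

```text
[ 5.15e+01  1.34e+00 -7.20e-01  2.00e-02] [ 0.11 -0.21 -0.33  0.29  0.9   0.67 -0.24  0.17]
w9
290 162 162 163 164 160 157 161 162 163 160 157 154 159 164 162 162 121 38 61 61 62 62 61 60 61 61 60
340 166 168 128 80 77 76 77 78 78 78 79 81 80 81 81 81 65 39 65 64 62 63 63 61 62 60 62
380 169 165 143 151 150 151 87 50 208 228 229 229 229 227 232 228 169 40 63 63 64 63 63 61 62 62 68
400 167 168 146 153 152 151 96 82 217 230 230 230 230 229 233 230 171 42 65 64 65 63 63 65 63 62 67
430 162 155 151 154 154 152 130 177 212 230 231 231 231 231 234 231 172 44 65 63 63 63 63 64 64 63 69
445 159 148 153 145 43 42 108 236 236 235 231 232 232 232 234 232 228 85 67 66 65 64 63 65 65 78 90
row180 [164 159 156 155 155 156 126  61  61  62  61  60  62  61  61] [ 63  65  63  65  65 228 232 229  84  99 123 155 180 190 192]
w10
290 163 163 167 164 159 163 164 161 163 163 161 159 161 161 161 163 164 147 34 60 63 62 61 61 60 59 62
340 161 165 163 159 137 152 152 151 144 55 46 72 226 228 229 229 230 207 35 61 63 62 62 62 61 63 61
380 166 169 167 163 149 154 155 154 154 105 88 101 227 230 232 230 232 210 35 62 63 62 62 63 62 62 61
400 169 169 163 152 151 152 153 153 154 147 233 236 236 235 231 231 233 211 35 61 62 62 62 62 62 63 63
430 162 162 165 141 156 157 145 53 42 41 41 42 202 236 236 231 234 214 42 63 65 67 70 71 72 76 78
445 159 161 170 144 158 156 109 71 43 86 91 90 90 61 45 46 47 48 51 53 55 87 141 144 148 150 152
row180 [164 163 164 165 163 112  60  61  59  61  60  62  63  62  60] [ 65 100 103  44  61  82  91 104 110 108 117 138 167 188 196]
lowL [512.03264702 168.17865528  58.2       ] pred [513.01172511 168.61597864  58.2       ]
pivot obs px (475, 174) pred [[476. 175.]
 [529. 167.]
 [375. 144.]]
```

```bash
python3 - <<'E'
from h import *
p,r,o=pose(); m=robot.camera_model('wrist')
def W(C,q):
    C=R.from_rotvec([0,q[3],0]).apply(np.array(C,float)-[-26,0,0])
    return p+r.apply(np.c_[-C[:,1]+q[2],q[0]-C[:,2],C[:,0]+q[1]])
for gz in (38,42,45,48,52):
  print(gz,proj(m,W([[55,45,12],[-55,45,12],[-55,0,12],[-30,20,60],[-22,20,60],[-22,-20,60],[17,14,47],[43,14,47]],[gz,0,0,0])).round(1).tolist())
for n in ['w9','w10']:
    g=cv2.GaussianBlur(cv2.imread(f'pics/{n}.png',0),(3,3),0)
    print(n); 
    for v in (175,190,200,206,210,214,218,225): print(v,'L',' '.join('%d'%x for x in g[v,255:287:2]),'| mid',' '.join('%d'%x for x in g[v,296:348:3]),'| R',' '.join('%d'%x for x in g[v,370:475:4]))
E
```

```text
38 [[456.5, 175.4], [269.7, 175.4], [273.3, 245.3], [309.8, 251.0], [327.6, 251.0], [327.0, 325.3], [404.9, 250.1], [456.9, 250.1]]
42 [[453.4, 174.1], [270.9, 174.1], [274.3, 242.6], [310.1, 247.0], [327.4, 247.0], [326.8, 319.6], [402.6, 246.6], [453.2, 246.6]]
45 [[451.2, 173.2], [271.7, 173.2], [275.0, 240.7], [310.3, 244.2], [327.2, 244.2], [326.6, 315.6], [401.0, 244.1], [450.6, 244.1]]
48 [[449.0, 172.3], [272.5, 172.3], [275.7, 238.8], [310.5, 241.6], [327.1, 241.6], [326.5, 311.7], [399.4, 241.6], [448.1, 241.7]]
52 [[446.2, 171.2], [273.5, 171.1], [276.6, 236.4], [310.8, 238.2], [326.9, 238.2], [326.3, 306.8], [397.4, 238.6], [444.8, 238.6]]
w9
175 L 163 160 161 162 161 159 163 165 164 119 64 61 63 61 61 62 | mid 62 62 61 62 63 62 62 63 62 62 63 63 63 62 62 65 62 64 | R 64 64 62 63 64 64 65 65 64 65 65 64 64 64 64 65 66 65 64 66 217 234 235 93 95 118 148
190 L 165 163 162 162 159 159 161 162 162 146 71 61 61 61 61 61 | mid 61 62 62 60 62 62 62 61 61 62 61 62 62 63 62 62 61 63 | R 63 62 61 63 62 62 63 63 62 63 64 63 64 63 62 64 64 63 64 90 230 230 230 230 230 230 230
200 L 1
[... 2471 characters left out ...]
0 230 230 230
214 L 163 164 162 161 162 164 163 160 135 68 59 61 60 60 60 59 | mid 61 61 60 60 61 60 59 60 61 60 61 61 61 61 60 61 60 60 | R 60 59 60 132 134 134 134 134 134 134 134 134 134 135 134 134 135 134 42 55 84 206 231 233 233 233 232
218 L 162 165 167 165 165 164 164 161 146 71 60 60 60 60 59 60 | mid 60 61 61 60 59 60 41 37 39 39 52 60 60 60 61 61 60 59 | R 60 61 60 133 133 133 134 134 135 134 134 134 134 135 134 135 135 128 32 45 62 227 232 232 233 232 233
225 L 165 166 166 163 161 160 160 161 155 88 58 59 59 58 58 60 | mid 59 59 60 61 59 59 34 34 35 35 48 61 60 59 59 60 60 61 | R 61 60 66 133 130 132 132 134 132 132 133 132 131 133 131 132 133 107 26 56 70 234 234 234 235 234 235
```

The tray has rested on the bed since about +1.5 mm. Pushing lower only slid the pads down the plate by about 10 mm: the image edges fit gz≈38, and the wrist torque stepped up at first contact. Fingertips are still about 4 mm above the tray, so I won't go lower. Slide up now.

```bash
python3 -m inch '[[[-0.005,0.002,0.005],[-1,-0.5,12],0],[[0,0,0],[0,0,14],0],[[0,0,0],[0,0,14],0],[[0,0,0],[0,0,0],0]]' 60
python3 -c "
from h import *
bgo(-80,0,38);where(); print(pose()[2]['q'].__repr__(),pose()[2]['wrist_torque'])"
```

```text
time_s: 18.15
tcp_pos: [543.1, 120.3, 105.0]
ee_rot: [-0.435, 0.316, -0.497, 0.681]
ft_force: [0.9, -0.6, 1.8]
gripper_width: 0.084
t 18.15 p [543.1 120.3 105. ] F [ 0.9 -0.6  1.8] w 0.084
turn [0.002 0.    0.002] shift [-1.2 -1.5 31.7] after turn [-1.2 -1.4 31.7]
origin in bed -111.7 -1.2 -10.4
array([ 0.06476668,  0.40428725, -0.47280691,  2.2371681 ,  1.09943586,
        0.21508844, -1.07019101]) [-0.26473017 -0.2669464  -0.02728825]
```

```bash
python3 -m inch '[[[0.002,0,0.002],[-1,-1.5,14],0],[[0,0,0],[0,0,14],0],[[0,0,0],[0,0,14],0],[[0,0,0],[0,0,0],0]]' 60
python3 -c "
from h import *
bgo(-40,0,38);where(); print(pose()[2]['wrist_torque'])
im=robot.capture('wrist'); cv2.imwrite('pics/w11.png',im); m=robot.camera_model('wrist'); s=robot.capture('scene')
g=cv2.GaussianBlur(cv2.imread('pics/w11.png',0),(3,3),0)
for c in (300,340,380,400,420): print(c,' '.join(str(int(x)) for x in g[162:192:2,c]))
print([int(x) for x in g[182,255:300:3]])"
```

```text
time_s: 18.55
tcp_pos: [577.8, 131.1, 122.1]
ee_rot: [-0.436, 0.318, -0.496, 0.68]
ft_force: [1.1, -0.1, 5.1]
gripper_width: 0.086
t 18.55 p [577.8 131.1 122.1] F [ 1.1 -0.1  5.1] w 0.086
turn [ 0.005 -0.002  0.001] shift [-1.6 -1.5 31.6] after turn [-1.5 -1.3 31.6]
origin in bed -71.6 -1.5 -10.3
[-0.1469597  -0.75493311 -0.00854089]
300 236 235 233 234 234 153 42 51 77 103 117 177 196 197 197
340 233 233 232 233 233 156 40 69 117 183 201 197 196 197 197
380 234 233 233 233 234 152 90 153 188 189 188 188 183 181 177
400 233 233 233 233 233 146 37 54 64 64 64 63 63 63 63
420 143 147 157 170 180 193 199 206 214 221 228 231 164 67 62
[230, 230, 231, 231, 231, 160, 83, 107, 105, 86, 87, 93, 95, 97, 105]
```

```bash
python3 -m inch '[[[0.005,-0.002,0.001],[-1.5,-2.5,14],0],[[0,0,0],[0,-0.5,14],0],[[0,0,0],[0,0,12],0],[[0,0,0],[0,0,0],0]]' 60
python3 -c "
from h import *
bgo(0,0,38);where(); print(pose()[2]['wrist_torque'],pose()[2]['q'])"
```

```text
time_s: 19.05
tcp_pos: [606.0, 140.6, 137.3]
ee_rot: [-0.438, 0.317, -0.496, 0.679]
ft_force: [-0.6, 0.2, -4.1]
gripper_width: 0.085
t 19.05 p [606.  140.6 137.3] F [-0.6  0.2 -4.1] w 0.085
turn [0.008 0.001 0.003] shift [-1.1 -0.4 38.1] after turn [-1.2 -0.1 38.1]
origin in bed -38.1 -1.2 -9.1
[-0.21458559  0.74316389  0.01335142] [ 0.19340343  0.47158818 -0.66542642  2.04529796  0.8714514   0.40232382
 -0.80268297]
```

```bash
python3 -m inch '[[[0.006,0,0.002],[-1,1.5,12],0],[[0,0,0],[0,0,12],0],[[0,0,0],[0,0,0],0]]' 60
python3 -c "
from h import *
bgo(0,0,38);where(); print(pose()[2]['wrist_torque'])"
```

```text
time_s: 19.35
tcp_pos: [619.3, 145.4, 143.2]
ee_rot: [-0.441, 0.317, -0.496, 0.678]
ft_force: [0.4, 0.8, 4.5]
gripper_width: 0.087
t 19.35 p [619.3 145.4 143.2] F [0.4 0.8 4.5] w 0.087
turn [0.014 0.004 0.007] shift [-0.6 -1.  22.9] after turn [-0.7 -0.6 22.9]
origin in bed -22.9 -0.7 -9.6
[ 0.30787256 -0.40585486 -0.02172069]
```

```bash
python3 -m inch '[[[0.012,0.003,0.006],[-0.5,-0.8,12],0],[[0,0,0],[0,0,12],0],[[0,0,0],[0,0,4],0],[[0,0,0],[0,0,0],0]]' 60
python3 -c "
from h import *
bgo(0,0,38);where(); print(pose()[2]['wrist_torque'])"
```

```text
time_s: 19.75
tcp_pos: [640.0, 152.1, 153.0]
ee_rot: [-0.439, 0.317, -0.496, 0.679]
ft_force: [-5.8, -1.8, 5.2]
gripper_width: 0.082
t 19.75 p [640.  152.1 153. ] F [-5.8 -1.8  5.2] w 0.082
turn [0.01  0.002 0.004] shift [-0.7 -1.  -1. ] after turn [-0.7 -1.  -1. ]
origin in bed 1.0 -0.7 -10.0
[-0.27296666  0.31292062 -0.04931829]
```

The end stop is felt: origin at +1.0 mm with a −5.8 N reaction. Push a little more and check the catch.

```bash
python3 -m inch '[[[0.006,0,0.003],[0,-1,5],0],[[0,0,0],[0,0,5],0],[[0,0,0],[0,0,2],0]]' 60
python3 - <<'E'
from h import *
bgo(0,0,38);where()
for c in ['wrist','scene','side']:
    m=robot.camera_model(c); im=robot.capture(c); cv2.imwrite(f'pics/f_{c}.png',im)
    for n in ['catch','catch_nose']: print(c,n,[(round(d['confidence'],2),(np.array(d['xy'])*[640,400]).round(1).tolist()) for d in robot.boxes_of(n,c)][:2])
    for th in (0,.2,.4):
        L=np.array([[53,-26.5],[57,-10],[0,0]]);C,S=np.cos(th),np.sin(th); q=[bed(-112+a*C-b*S,38,32+a*S+b*C) for a,b in L]
        print(th,proj(m,q).round(1).tolist(), 'tray rear left',proj(m,[bed(-54,45,12)]).round(1).tolist())
a=cv2.resize(cv2.imread('pics/f_wrist.png')[80:300,120:520],(800,440),interpolation=cv2.INTER_CUBIC); cv2.imwrite('pics/fv.png',a)
E
```

```text
time_s: 20.05
tcp_pos: [640.0, 152.2, 153.4]
ee_rot: [-0.445, 0.32, -0.494, 0.676]
ft_force: [-15.4, -7.5, 16.7]
gripper_width: 0.086
t 20.05 p [640.  152.2 153.4] F [-15.4  -7.5  16.7] w 0.086
turn [0.024 0.004 0.006] shift [-0.6 -0.6 -1.2] after turn [-0.6 -0.6 -1.2]
origin in bed 1.2 -0.6 -9.6
wrist catch [(0.88, [184.1, 186.0])]
wrist catch_nose [(0.83, [180.9, 186.9])]
0 [[265.1, 183.1], [266.0, 189.8], [155.1, 193.4]] tray rear left [[270.6, 174.0]]
0.2 [[268.3, 187.5], [263.0, 195.3], [155.1, 193.4]] tray rear left [[270.6, 174.0]]
0.4 [[267.5, 192.7], [254.8, 201.7], [155.1, 193.4]] tray rear left [[270.6, 174.0]]
scene catch [(0.56, [340.3, 181.2]), (0.48, [347.9, 191.8])]
scene catch_nose [(0.39, [341.5, 178.0])]
0 [[354.3, 183.1], [353.5, 178.8], [336.7, 179.5]] tray rear left [[355.4, 179.9]]
0.2 [[354.1, 180.1], [352.3, 175.9], [336.7, 179.5]] tray rear left [[355.4, 179.9]]
0.4 [[353.3, 177.1], [350.6, 173.1], [336.7, 179.5]] tray rear left [[355.4, 179.9]]
side catch [(0.63, [319.3, 239.5]), (0.42, [305.8, 192.5])]
side catch_nose [(0.59, [325.1, 238.5])]
0 [[309.4, 241.0], [310.4, 237.7], [328.5, 239.1]] tray rear left [[309.0, 241.4]]
0.2 [[309.6, 238.7], [311.7, 235.5], [328.5, 239.1]] tray rear left [[309.0, 241.4]]
0.4 [[310.6, 236.4], [313.7, 233.4], [328.5, 239.1]] tray rear left [[309.0, 241.4]]
```

```bash
python3 -c "
import cv2,numpy as np
w=cv2.imread('pics/f_wrist.png')[120:300,110:430];d=cv2.imread('pics/f_side.png')[205:265,260:360];s=cv2.imread('pics/f_scene.png')[150:210,310:410]
cv2.imwrite('pics/fv.png',np.vstack([cv2.resize(w,(640,360),interpolation=2),cv2.resize(np.hstack([d,s]),(640,192),interpolation=2)]))"
```

```text
(no output)
```

View pics/fv.png

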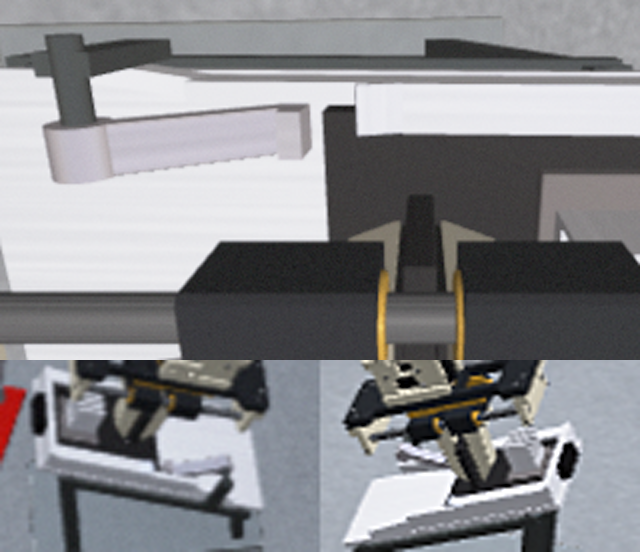

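The catch bar has dropped flat behind the tray's rear edge (nose at (295,130) in the crop, about 5 mm gap), with the tray under the lips and the module in its pocket. Open partially, then withdraw square to the bed.

```bash
python3 -m inch '[[[0,0,0],[0,-1,-1.5],0],[[0,0,0],[0,0,0],26],[[0,0,0],[0,0,0],26],[[0,0,0],[0,0,0],26],[[0,0,0],[0,0,0],26],[[0,0,0],[0,0,0],26]]'
python3 -c "
from h import *
bgo(0,70,38);where()"
```

```text
time_s: 21.1
tcp_pos: [640.6, 152.8, 155.2]
ee_rot: [-0.443, 0.319, -0.494, 0.677]
ft_force: [0.1, 0.3, 0.2]
gripper_width: 0.262
t 21.1 p [640.6 152.8 155.2] F [0.1 0.3 0.2] w 0.262
turn [0.02  0.004 0.005] shift [  0.1 -69.3  -4.1] after turn [ -0.3 -69.3  -2.7]
origin in bed 2.7 -0.3 -8.3
```

```bash
python3 -m inch '[[[0.01,0.004,0.003],[0,-3,-4],26],[[0,0,0],[0,-12,0],26],[[0,0,0],[0,-20,0],26],[[0,0,0],[0,-25,0],26],[[0,0,0],[0,-30,0],26],[[0,0,0],[0,-40,0],26],[[0,0,0],[0,-40,0],26],[[0,0,0],[0,0,0],26]]'
python3 - <<'E'
from h import *
where(); print(pose()[2]['ft_force'])
m=robot.camera_model('wrist'); im=robot.capture('wrist'); cv2.imwrite('pics/e.png',im)
g=cv2.GaussianBlur(cv2.cvtColor(im,cv2.COLOR_BGR2GRAY),(3,3),0)
for n in ['catch','catch_nose','module','carrier']: print(n,[(round(d['confidence'],2),(np.array(d['xy'])*[640,400]).round(1).tolist()) for d in robot.boxes_of(n,'wrist')][:3])
for X in (1,-3):print('pred module top',proj(m,[bed(X+30,0,47)]).round(1),'tray rear L/R',proj(m,[bed(X-55,40,12),bed(X-55,-40,12)]).round(1).tolist(),'nose',proj(m,[bed(-59,38,5.5)]).round(1), 'grip top rear/front',proj(m,[bed(X-30,15,60),bed(X-22,15,60)]).round(1).tolist())
pts=[bed(x,20,12) for x in range(-70,-40)]; U=proj(m,pts); print('profile y=20 x -70..-41',[int(g[int(round(v)),int(round(u))]) for u,v in U])
for y in (38,):
  U=proj(m,[bed(x,y,12) for x in range(-75,-30)]); print('profile y=38 from -75',[int(g[int(round(v)),int(round(u))]) for u,v in U])
mm=[d for d in robot.masks_of('module','wrist')]
if mm: print(cv2.minAreaRect(np.argwhere(mm[0]['mask'])[:,::-1].astype(np.float32)), proj(m,[bed(-2+30+a,b,17) for a,b in [(18,25),(18,-25),(-18,-25),(-18,25)]]).round(1).tolist())
E
```

```text
time_s: 21.9
tcp_pos: [564.1, 130.8, 315.9]
ee_rot: [-0.44, 0.317, -0.494, 0.679]
ft_force: [0.2, 0.8, -0.3]
gripper_width: 0.259
origin in bed -1.6 2.3 170.9
[ 0.21430891  0.75198521 -0.30748195]
catch [(0.95, [260.8, 151.2])]
catch_nose [(0.74, [262.1, 154.2])]
module [(0.59, [363.3, 179.9])]
carrier [(0.76, [331.0, 188.6])]
pred module top [[372.9 191.8]] tray rear L/R [[299.9, 152.1], [300.9, 214.4]] nose [[296.3 153.1]] grip top rear/front [[319.9, 180.9], [327.3, 180.9]]
pred module top [[369.4 191.7]] tray rear L/R [[296.6, 152.1], [297.8, 214.3]] nose [[296.3 153.1]] grip top rear/front [[316.1, 180.9], [323.6, 180.9]]
profile y=20 x -70..-41 [246, 246, 246, 246, 246, 246, 246, 246, 246, 246, 246, 246, 239, 198, 129, 129, 85, 77, 77, 77, 77, 77, 78, 79, 79, 79, 79, 79, 78, 78]
profile y=38 from -75 [229, 229, 229, 229, 228, 228, 228, 228, 230, 231, 231, 231, 232, 232, 226, 220, 228, 227, 227, 179, 110, 79, 78, 78, 78, 79, 79, 78, 78, 78, 81, 105, 147, 170, 171, 171, 168, 165, 164, 163, 163, 160, 156, 155, 156]
((365.0, 182.5), (39.0, 30.0), 90.0) [[382.3, 165.6], [379.7, 205.1], [351.1, 204.8], [352.5, 165.4]]
```

Everything checks out: the tray's rear edge is at bed x ≈ −56 mm against the catch nose, the module mask matches the seated prediction, and the robot is clear.

```bash
python3 -c "
from h import *
print(robot.finish_job(), pose()[2]['time_s'])"
```

```text
the job is handed in; nothing more can be done
the job is handed in; nothing more can be done
```

The job is handed in at about 22 s of the allowed 72. The grey finned module is seated in the carrier's pocket, and the carrier is home in the dock with the catch dropped behind it. The gripper has let go and is clear.

- **Slide:** the carrier's own front edge lifted the catch. I pushed the carrier on until it met the end stop, with 15 N back along world x on the last push. I then opened the gripper partly and withdrew square to the bed.
- **Final checks:** the last picture I viewed, taken just before release, showed the catch behind the tray's rear edge. After release I checked the wrist picture by measurement only. It puts the tray's rear edge at bed x ≈ −56 mm, against the catch nose. The module's outline is within 2–3 px of where a seated module should appear, and the tool force was near zero.
- **Disagreements:**
  - **Force reading:** while lowering the tray onto the bed, the reading missed the contact, so the pads slid about 10 mm down the grip plate. By image measurement the fingertips then stood about 4 mm above the tray. The tray stayed square and the module stayed seated.
  - **Wrist joint 6:** it read about 0.118 for a moment at the dock mouth, just under its stated lower limit of 0.12.
  - **Carrier position:** my estimate shifted about 5 mm between looks, and I used the later one.
- **Not checked:** I did not measure the bystanders again at the end.

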